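Aim the bench inspection camera and release its shutter

TASK

Swivel and tilt the inspection camera so that its barrel points straight at the middle of the strap buckle lying on the cutting mat, and let it stand there. Then take the stylus from its wooden stand, push the recessed shutter button of the control box all the way down with the stylus tip while the camera is still on the buckle, and put the stylus back upright and fully down in its stand. Leave the samples and the other things on the table where they are.

Things in the scene. Friction and masses are not known exactly. Their poses are not given: they have to be found in the camera images.
- camera: Fixed stand of the inspection camera: dark steel disc foot 116 mm across and 16 mm thick, with a thin aluminium column. A black fork turns on the column and carries a white barrel 50 mm across (black lens end). Origin: under the centre of the foot; z up. Its x axis is where the barrel points, seen from above, at swivel 0.
- pivot (a point): Point 160 mm above the foot's centre where the vertical swivel axis and the level tilt axis cross; it lies on the barrel's axis.
- swivel (a joint): Swivel of fork and barrel about the vertical through the pivot, rad, counter-clockwise from above, 0 = barrel along the stand's x axis, range -0.6 to 3.0. Stiff: stays where left (about 2 N at the handle).
- tilt (a joint): Tilt of the barrel about the fork's level axis, rad, 0 = level, positive = lens end down (and tail handle up), range -0.3 to 1.2. Stiff: stays where left (about 2.5 N at the handle).
- lens (a point): Centre of the lens, on the barrel's axis 90 mm in front of the pivot. Axes: x forward along the barrel, y to the barrel's left, z the barrel's up.
- handle (a point): Centre of the black ball handle, 22 mm across, at the camera's tail: 120 mm behind the pivot and 30 mm above the barrel's axis (both in the barrel's frame), on a steel rod 10 mm thick that leaves the rear of the barrel (45 mm behind the pivot) and turns up at the end. Axes as the lens. Can be pinched from above and led.
- buckle: The target: loose black plastic side-release strap buckle lying flat on the mat, a rectangular block with an open slotted bar at either end, 72 x 46 mm, 12 mm thick. Origin: centre of its underside, x along its length.
- buckle_mid (a point): Middle of the buckle, 6 mm above its underside: what the camera must point at.
- control_box: Fixed grey plastic control box 80 (x) x 110 (y) x 40 mm high with a flat dark display on its top. Origin: centre of its underside. The shutter button sits in a round hole, 16 mm across, in its top, 25 mm towards +y from its centre.
- shutter_top (a point): Centre of the top of the steel shutter button (13 mm across), which lies 6 mm below the box's top, 34 mm above the box's underside.
- shutter (a joint): Travel of the spring shutter button, m: 0 = up, 0.004 = fully down (about 4 N). Springs back.
- stand: Fixed light-wood stylus stand, a 60 x 60 x 60 mm block with one upright hole, 17 mm across and 50 mm deep (floor 10 mm above the table), in the middle of its top. Origin: centre of its underside.
- stylus: Loose aluminium stylus, 130 mm long, 40 g, standing tip down in the stand (top about 140 mm above the table). Round body 14 mm across, from 36 mm above the tip to the top; the tip is a pin 6 mm across and 20 mm long, then a cone. Origin: the tip's end; z along the stylus to its top.
- stylus_tip (a point): End of the stylus tip (same point as the stylus's origin).
- oring: Sample, not the target: loose steel ring, 56 mm outside, 42 mm inside, 7 mm thick. Origin: centre of its underside.
- carabiner: Sample, not the target: loose steel carabiner, 80 x 50 mm loop of 8 mm bar lying flat. Origin: centre of its underside.
- spool_a: Bystander: white thread spool, 38 mm across, 50 mm high, standing. Origin: centre of its underside.
- tape_measure: Bystander: grey tape measure, 60 x 34 x 60 mm high, standing. Origin: centre of its underside.
- phone: Bystander: black phone lying flat, 74 x 150 x 8 mm. Origin: centre of its underside.
- tumbler: Bystander: white ceramic tumbler, 72 mm across, 90 mm high. Origin: centre of its underside.

How it is judged (in metres and radians):
On the way, in this order (a step that is already met when the one before it is completed fails the run):
1. the camera's barrel points at the middle of the buckle and the gripper has let go of it (y of buckle_mid in the frame of lens between -0.022 and 0.022 m and z of buckle_mid in the frame of lens between -0.022 and 0.022 m and x of buckle_mid in the frame of lens above 0.03 m and contact force between the fingers and camera below 0.1 N), for 0.3 s.
2. the shutter button is pushed down by the stylus tip while the camera points at the buckle (y of buckle_mid in the frame of lens between -0.022 and 0.022 m and z of buckle_mid in the frame of lens between -0.022 and 0.022 m and x of buckle_mid in the frame of lens above 0.03 m and value of joint shutter above 0.003 m and distance between stylus_tip and shutter_top below 0.009 m), for 0.05 s.
At the end, for the whole second after the job is handed in: The line of the barrel passes the middle of the buckle within 22 mm to either side and 22 mm above or below (in the barrel's frame), the button is up again, and the stylus stands released and still in its stand, its tip within 4 mm of the hole's floor and the stylus upright within 0.15 rad (y of buckle_mid in the frame of lens between -0.022 and 0.022 m and z of buckle_mid in the frame of lens between -0.022 and 0.022 m and x of buckle_mid in the frame of lens above 0.03 m and value of joint shutter below 0.001 m and z of stylus_tip in the frame of stand below 0.014 m and horizontal distance between stylus_tip and stand below 0.009 m and angle between stylus's own z axis and vertical below 0.15 rad and linear speed of stylus below 0.03 m/s); the robot touches nothing.
It fails at once if the buckle is moved by more than 15 mm (distance of buckle from where it was at the start of the episode above 0.015 m).
It fails at once if another sample or bystander is moved by more than 25 mm (distance of any of oring, carabiner, spool_a, tape_measure, phone, tumbler from where it was at the start of the episode above 0.025 m).
It also fails if it takes over 53 s, if anything falls off the work surface, if the arm or the gripper's body presses on something with over 40 N, if the wrist force passes 120 N, or if a joint passes its speed limit or range.

ROBOT

A 7-joint arm with a two-finger parallel gripper is mounted at the origin on the work surface. World frame = base frame: x ahead of the robot, y to its left, z up, the work surface at z = 0. Lengths are in mm, angles in rad, forces in N, time in s.
With the tool pointing down it reaches from about 400 to 875 mm from the base axis. Payload 4.4 kg.
Tool frame: the origin (TCP) lies on the centre line of the jaws, within the pads' length; the fingertips stand 14 mm ahead of it and the grasp point (between the pads) lies 5 mm behind it (tips_ahead is the distance from the TCP to the fingertips, in mm); z points along the fingers, y is the line along which they close (so a half turn about z gives the same grasp; the last joint's range is limited). The gripper opens to 85 mm and grips with 20 to 120 N. Pads are 22 mm wide; open, the fingers measure 114 mm over their backs; the gripper's body (76 mm by 85 mm) begins 54 mm behind the grasp point. The pads swing forward as they close: fully open they stand 13 mm farther back than shut.
Start: joints at [1.282, 0.628, 0.038, 1.517, -0.027, 0.996, -0.02], TCP at [143.652, -633.942, 223.613] pointing down, gripper open.
Joint ranges: [-3.06, 3.06], [-0.37, 2.12], [-1.25, 1.32], [0.18, 2.47], [-1.1, 4.24], [0.23, 1.98], [-2.94, 2.94]. Speed limits (rad/s): [2.57, 2.57, 3.14, 3.14, 3.14, 3.14, 3.14].

INTERFACE

Orientations are given as [roll, pitch, yaw] about the fixed x, y, z axes, in that order (R = Rz(yaw) Ry(pitch) Rx(roll)).
In Python, from cell import * gives the robot as it stands.
- The arm moves only by the tool move_arm, never from a script. Its argument "rows" is text: rows parted by semicolons, each of 7 numbers parted by spaces: the shift along the tool's x, y, z scaled (see below), then the turn, a rotation vector about the tool's x, y, z scaled (see below), then the closure, from -1 (fully open) to 1 (shut). A call has 1 to 12 rows; each row is the pose to reach, as a shift and turn from the pose commanded when the call began, along the tool's axes at that moment; what a row does not reach only later rows make up. The controller multiplies each number of a shift by 0.3 m and each number of a turn by pi/2 rad. A row lasts 1/12 s, in which the tool goes at most 41.7 mm and 7.16 degrees, less where a joint would pass 70% of its speed; a pose out of reach is approached as far as the arm can. A call with a number of a shift or a turn outside -1 to 1 is refused whole. A call with a gripper value outside its range is refused whole. The fingers move at their own pace and stop on an object; the grip force is fixed at half the most. Time passes only in rows, so rows that repeat a pose let the fingers close. It gives the time, the measured TCP pose, the force, the opening and the grip force at its end, in the units of the state.
- read_state(): the state, without advancing time (a new reading comes with each control period).
- get_image(name): name is "side" or "top" or "wrist"; returns a dict with "img" (384x512x3 uint8, red, green, blue), "vfov" (degrees; the focal length in pixels is half the picture's height over the tangent of half this angle, whatever the lens; pixels are square), "cx", "cy" (the principal point, pixels), "k1" (the pictures are not rectified: a ray, as slopes to the right and down, at radius r is drawn at 1 + k1 r^2 times it, then the intrinsics apply), "extrinsics" (4x4, takes a point from camera to world coordinates); the wrist camera has in their place "T_tool_cam" (4x4, takes a point from camera to tool coordinates, whose origin is the TCP and whose axes are the flange's). Camera axes: x right, y up, looking along -z (the intrinsics and any distortion apply to the point x, -y, -z); pixel columns grow to the right and rows downward; lengths in mm; the calibration is good to about 2 mm. A picture is of the moment at which its call begins: read the wrist's pose just before it. There is no depth.
- finish_job(): hands the job in; it is judged then, once.
The state is a dict: "clock": time; "qpos": joint angles; "qd": joint speeds; "tau": joint torques, N m; "eef_pos": TCP position; "tool_rot": TCP orientation; "force": force on the tool from outside, world axes, zero at the start; "torque": the same for the moment, N m; "width": finger opening in mm; "gripper_force": force on a finger pad.
Only numpy, scipy, OpenCV 4.12 (cv2) and the standard library are available. Lean on these libraries where they do the work, as an engineer would, in place of code of your own. Each camera call takes 0.05 s, during which the arm holds its last target. There are 200 camera calls.

## Working session

There is one attempt and no reset: what is moved stays moved. The work goes in short steps, Python scripts to look and compute and a tool call to move; the robot and the scene stay as the last step left them, time stands still between calls to the robot, and variables do not carry over. Pictures are saved under pics/ and viewed, at most 10 in all, crops included, and the job is handed in when it is done.

Besides the shell and the picture viewer there is one more tool, called after "Call:" as name(argument=value, ...), one argument or row to a line, values as JSON. move_arm: Moves the arm, as the interface text tells. Its arguments: {"type":"object","properties":{"rows":{"type":"string"}},"required":["rows"]}

```bash
mkdir -p pics; ls; cat > h.py <<'E'
from cell import *
import numpy as np, cv2
from scipy.spatial.transform import Rotation as R
def tool():
    s=read_state(); T=np.eye(4); T[:3,:3]=R.from_euler('xyz',s['tool_rot']).as_matrix(); T[:3,3]=s['eef_pos']; return T
def snap(n):
    T=tool(); d=get_image(n); d['E']=np.array(d['extrinsics']) if 'extrinsics' in d else T@np.array(d['T_tool_cam']); return d
def save(d,p): cv2.imwrite(p,cv2.cvtColor(d['img'],cv2.COLOR_RGB2BGR))
def K(d):
    f=d['img'].shape[0]/2/np.tan(np.radians(d['vfov'])/2); return f,d['cx'],d['cy']
def ray(d,u,v):
    f,cx,cy=K(d); a=np.array([(u-cx)/f,(v-cy)/f]); s=a.copy()
    for _ in range(30): s=a/(1+d['k1']*(s@s))
    r=d['E'][:3,:3]@np.array([s[0],-s[1],-1]); return d['E'][:3,3],r/np.linalg.norm(r)
def onz(d,u,v,z):
    o,r=ray(d,u,v); return o+r*(z-o[2])/r[2]
def proj(d,p):
    f,cx,cy=K(d); q=np.linalg.inv(d['E'])@np.append(p,1); s=np.array([q[0],-q[1]])/-q[2]; s=s*(1+d['k1']*(s@s)); return np.array([cx+f*s[0],cy+f*s[1]])
def tri(*L):
    A=np.zeros((3,3));b=np.zeros(3)
    for d,u,v in L:
        o,r=ray(d,u,v);M=np.eye(3)-np.outer(r,r);A+=M;b+=M@o
    p=np.linalg.solve(A,b); return p,[np.linalg.norm(np.cross(p-ray(d,u,v)[0],ray(d,u,v)[1])) for d,u,v in L]
E
python3 - <<'E'
from h import *
import pickle
print(read_state())
D={}
for n in('side','top','wrist'):
    d=snap(n);D[n]=d;save(d,f'pics/{n}0.png');print(n,d['vfov'],d['cx'],d['cy'],d['k1'],d['E'].round(3).tolist())
pickle.dump(D,open('D0.pkl','wb'))
a=cv2.imread('pics/side0.png');b=cv2.imread('pics/top0.png')
for n,i in(('side',a),('top',b)):cv2.imwrite(f'pics/{n}0b.png',cv2.resize(i,(800,600),interpolation=cv2.INTER_CUBIC))
E
```

```text
pics
{'clock': 0.0, 'qpos': array([ 1.28223255,  0.62934192,  0.03844218,  1.51835624, -0.0269914 ,
        0.99626822, -0.02001279]), 'qd': array([ 1.65565667e-03, -1.09068805e-03,  2.51475035e-03,  3.35001802e-04,
        6.04088268e-05, -1.02531284e-03, -2.98387777e-04]), 'tau': array([-7.11801613e-05, -5.63402188e+01,  1.22581758e+00, -1.93448585e+01,
        1.07946209e-02,  1.06764186e-02,  7.99497748e-07]), 'eef_pos': array([ 143.49035019, -633.32630651,  222.69557994]), 'tool_rot': array([-3.13973723e+00,  3.12271949e-05,  2.22755779e-01]), 'force': array([ 0.59865944,  0.34891858, -0.93584826]), 'torque': array([-0.01197345,  0.03055575,  0.01121921]), 'gripper_force': 0.0, 'width': 85.1921274216334}
side 53.35678952970359 255.3011149485701 192.08916214138046 -0.05244024705759178 [[0.991, 0.069, -0.117, 475.012], [-0.135, 0.588, -0.798, -656.443], [0.014, 0.806, 0.592, 621.194], [0.0, 0.0, 0.0, 1.0]]
top 42.58818359207471 258.6548501197989 188.14463799571254 0.01638057344738032 [[-0.026, 0.988, -0.153, 398.332], [-0.999, -0.022, 0.026, 4.756], [0.023, 0.153, 0.988, 1186.305], [0.0, 0.0, 0.0, 1.0]]
wrist 61.75930753782243 256.3381807240068 195.27187018666268 -0.007418638989195182 [[0.22, 0.936, 0.273, 213.085], [-0.975, 0.212, 0.06, -619.485], [-0.001, -0.28, 0.96, 373.081], [0.0, 0.0, 0.0, 1.0]]
```

View pics/top0b.png

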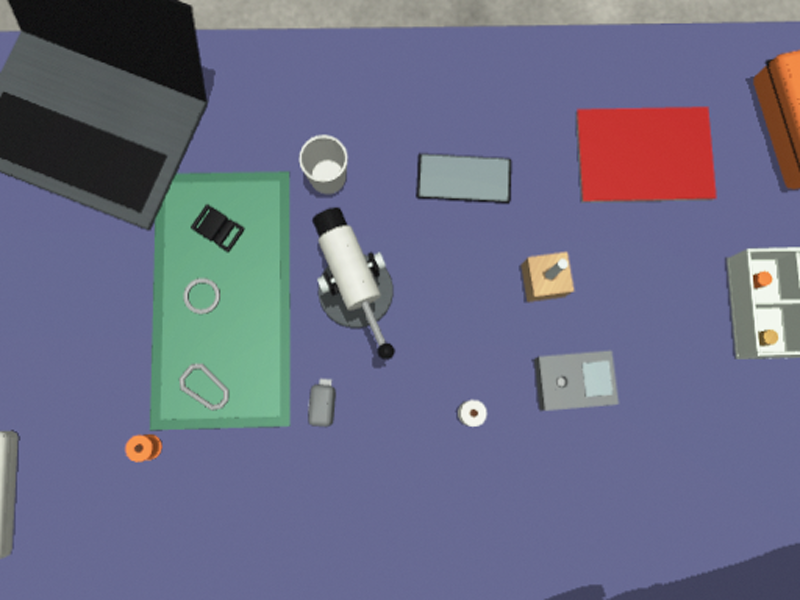

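View pics/side0b.png

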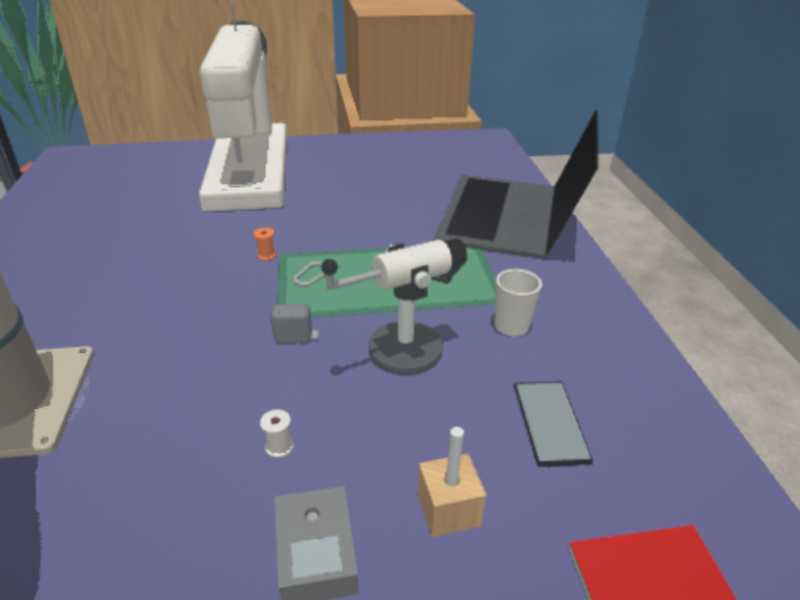

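The top view (800 px scale) shows the buckle at (217,228), stylus top at (562,264), button at (561,381) and ball at (386,351). The side view shows the ball at (329,267), stylus top at (456,432), button at (312,514) and foot at (405,345). Next I'll refine these with crops.

```bash
python3 - <<'E'
import cv2,numpy as np
a=cv2.imread('pics/top0.png');b=cv2.imread('pics/side0.png')
# camera crops: top u195-265,v125-235 ; side u200-310,v145-245
R=lambda i,u,v,w,h,s:cv2.resize(i[v:v+h,u:u+w],(w*s,h*s),interpolation=cv2.INTER_CUBIC)
c=np.zeros((600,800,3),np.uint8)
c[:500,:350]=R(a,195,130,70,100,5); c[:440,360:800]=R(b,204,148,110,110,4)
cv2.imwrite('pics/m1.png',c)
c=np.zeros((600,800,3),np.uint8)
# box/stand: top u330-400 v155-265 x5 ; side u170-315 v268-383 x3
c[:550,:350]=R(a,330,155,70,110,5); c[:345,360:795]=R(b,170,268,145,115,3)
c[350:590,360:600]=R(a,115,125,48,48,5)
cv2.imwrite('pics/m2.png',c)
E
```

```text
(no output)
```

View pics/m1.png

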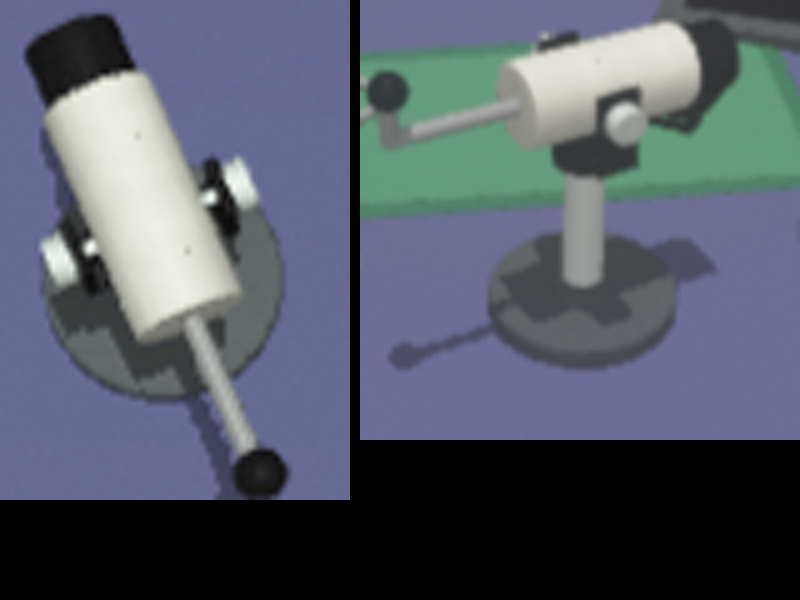

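View pics/m2.png

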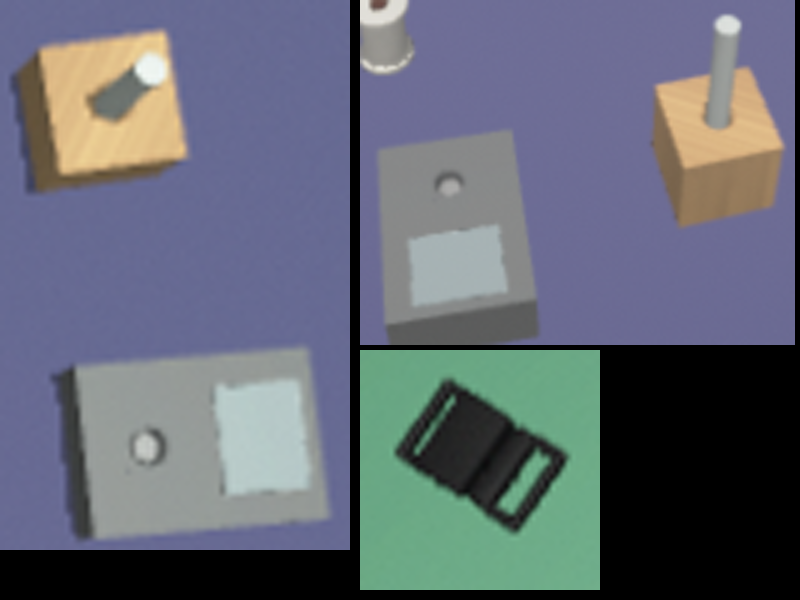

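The crops give clear outlines of the ball, knobs, foot, stylus top, stand-top corners, button and buckle corners. I'll triangulate them now.

```bash
cat > meas.py <<'E'
from h import *
import pickle
D=pickle.load(open('D0.pkl','rb'));t,s=D['top'],D['side']
P=lambda n,a,b:print(n,*[x.round(1) if hasattr(x,'round') else np.round(x,1) for x in tri((t,*a),(s,*b))])
P('ball',(247,224.4),(210.5,171)); P('rknob',(242.8,167),(270.75,178.75))
P('stylus top',(360.2,169),(292.7,276.3)); P('stand top',(352.65,175.55),(289.2,307.25)); P('button',(359.6,244.4),(200,330.3))
print('pivot z160',onz(t,224.9,174.5,160).round(1)); print('foot z16',onz(t,227.7,186.1,16).round(1),onz(s,259.5,221.25,16).round(1))
# foot side by leftmost/rightmost
for u,v in((488,293),(677,293)): print(onz(s,(u-360)/4+204,v/4+148,16).round(1))
g=D['top']['img'].astype(int)[125:173,115:163]; m=(g.max(2)<75).astype(np.uint8)
c=max(cv2.findContours(m,0,2)[0],key=cv2.contourArea); r=cv2.minAreaRect(c); u,v=r[0][0]+115,r[0][1]+125
print('buckle',r,onz(t,u,v,12).round(1),onz(t,139.45,146.15,12).round(1))
gs=D['side']['img']
m1=onz(t,131,123,3);print('mat')
E
python3 meas.py
```

```text
ball [478.5   3.8 192.8] [0. 0.]
rknob [604.5  10.  159.4] [1.2 1.2]
stylus top [ 598.9 -245.2  138.1] [1.2 1.2]
stand top [ 598.8 -245.8   56.9] [0.9 0.9]
button [ 439.3 -257.9   34.4] [0.9 0.9]
pivot z160 [587.8  48.2 160. ]
foot z16 [585.9  48.   16. ] [588.6  39.8  16. ]
[532.   46.5  16. ]
[645.9  32.9  16. ]
buckle ((23.73076820373535, 20.653846740722656), (29.121761322021484, 18.582456588745117), 33.690067291259766) [690.7 262.3  12. ] [689.4 260.6  12. ]
mat
```

Call:
move_arm(
  rows="0.78 -0.91 -0.26 0 0 -0.055 -1;0.78 -0.91 -0.26 0 0 -0.055 -1;0.78 -0.91 -0.26 0 0 -0.055 -1;0.78 -0.91 -0.26 0 0 -0.055 -1;0.78 -0.91 -0.26 0 0 -0.055 -1;0.78 -0.91 -0.26 0 0 -0.055 -1;0.78 -0.91 -0.26 0 0 -0.055 -1;0.78 -0.91 -0.26 0 0 -0.055 -1;0.78 -0.91 -0.26 0 0 -0.055 -1;0.78 -0.91 -0.26 0 0 -0.055 -1",
)

```text
clock: 0.98
eef_pos: [315.7, -309.8, 303.0]
tool_rot: [-3.141, -0.004, 0.32]
force: [0.1, 0.7, -0.6]
width: 85.7
gripper_force: 0.0
```

```bash
cat >> h.py <<'E'
def sh(*W):
    "rows (scaled) from the present pose to tool-down world poses (x,y,z,yaw)"
    T=tool()
    for x,y,z,yaw in W:
        G=R.from_euler('xyz',[np.pi,0,yaw]).as_matrix()
        d=T[:3,:3].T@(np.array([x,y,z])-T[:3,3])/300; r=R.from_matrix(T[:3,:3].T@G).as_rotvec()/(np.pi/2)
        print(*d.round(3),*r.round(3))
    s=read_state(); print('t',s['clock'],s['eef_pos'].round(1),s['tool_rot'].round(3),s['force'].round(1),s['width'])
E
python3 -c "
from h import *
sh((478.5,3.8,260,.39))"
```

```text
0.843 -0.822 0.147 -0.0 -0.003 -0.045
t 0.9833 [ 315.7 -309.8  303. ] [-3.141 -0.004  0.32 ] [ 0.1  0.7 -0.6] 85.68939133732098
```

Call:
move_arm(
  rows="0.843 -0.822 0.147 0 -0.003 -0.045 -1;0.843 -0.822 0.147 0 -0.003 -0.045 -1;0.843 -0.822 0.147 0 -0.003 -0.045 -1;0.843 -0.822 0.147 0 -0.003 -0.045 -1;0.843 -0.822 0.147 0 -0.003 -0.045 -1;0.843 -0.822 0.147 0 -0.003 -0.045 -1;0.843 -0.822 0.147 0 -0.003 -0.045 -1;0.843 -0.822 0.147 0 -0.003 -0.045 -1;0.843 -0.822 0.147 0 -0.003 -0.045 -1;0.843 -0.822 0.147 0 -0.003 -0.045 -1;0.843 -0.822 0.147 0 -0.003 -0.045 -1",
)

```text
clock: 1.9
eef_pos: [477.5, -3.2, 257.0]
tool_rot: [-3.141, 0.006, 0.383]
force: [-0.1, 0.4, -0.1]
width: 85.4
gripper_force: 0.0
```

```bash
python3 -c "
from h import *
d=snap('wrist');save(d,'pics/w1.png')
print(proj(d,[478.5,3.8,192.8]))
g=d['img'].astype(int);u,v=proj(d,[478.5,3.8,192.8]).astype(int)
m=(g.max(2)<50).astype(np.uint8)
n,l,st,c=cv2.connectedComponentsWithStats(m)
print([(st[i].tolist(),c[i].round(1)) for i in range(1,n) if st[i,4]>200])
sh((478.5,3.8,188,.39))"
```

```text
[245.50179427 200.99308314]
[([0, 250, 512, 134, 29448], array([259.9, 345. ]))]
0.017 -0.024 0.23 -0.0 0.004 -0.006
t 1.95 [477.   -4.7 257.1] [3.142 0.006 0.38 ] [ 0.7 -0.5 -0.3] 85.05014273688131
```

View pics/w1.png

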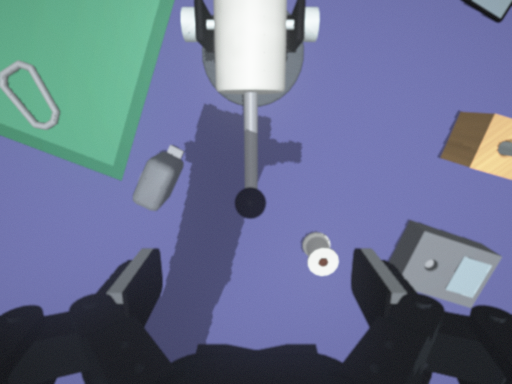

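The wrist view shows the ball at (250,202), centred between the open pads and within 3 mm of the prediction. I'll descend and close.

Call:
move_arm(
  rows="0.017 -0.024 0.1 0 0.004 -0.006 -1;0.017 -0.024 0.23 0 0.004 -0.006 -1;0.017 -0.024 0.23 0 0.004 -0.006 -1;0.017 -0.024 0.23 0 0.004 -0.006 -1;0.017 -0.024 0.23 0 0.004 -0.006 1;0.017 -0.024 0.23 0 0.004 -0.006 1;0.017 -0.024 0.23 0 0.004 -0.006 1;0.017 -0.024 0.23 0 0.004 -0.006 1;0.017 -0.024 0.23 0 0.004 -0.006 1;0.017 -0.024 0.23 0 0.004 -0.006 1;0.017 -0.024 0.23 0 0.004 -0.006 1;0.017 -0.024 0.23 0 0.004 -0.006 1",
)

```text
clock: 2.95
eef_pos: [479.4, 4.0, 188.9]
tool_rot: [3.141, -0.002, 0.389]
force: [-0.8, -1.7, 2.4]
width: 15.1
gripper_force: 56.4
```

```bash
cat > plan.py <<'E'
from h import *
# handle arc from present to target (swivel az, tilt), grip offset kept
p=np.array([587,47.5,160.]); b=np.array([690,261.5,8.])
def H(az,t):
    r=120*np.cos(t)-30*np.sin(t); return p+[-r*np.cos(az),-r*np.sin(az),120*np.sin(t)+30*np.cos(t)]
d=b-p; az1=np.arctan2(d[1],d[0]); t1=np.arctan2(-d[2],np.hypot(*d[:2]))
print('target',az1,t1,H(az1,t1).round(1))
e=np.array(read_state()['eef_pos']); az0=np.arctan2(*(p-e)[[1,0]]); t0=0.02
off=e-H(az0,t0); print('off',off.round(1),az0)
W=[]
for k in range(1,12):
    a=k/11; q=H(az0+(az1-az0)*a,t0+(t1-t0)*a)+off; W.append((*q,.39+(az1-az0)*a))
sh(*W)
E
python3 plan.py
```

```text
target 1.1222134914245323 0.5693182219659956 [550.2 -29.  250. ]
off [ 3.1  1.2 -3.5] 0.3842683029616006
0.007 0.026 -0.02 0.0 -0.001 -0.043
0.016 0.052 -0.039 0.0 -0.001 -0.086
0.028 0.076 -0.058 0.0 -0.001 -0.129
0.042 0.098 -0.077 0.001 -0.001 -0.171
0.059 0.118 -0.095 0.001 -0.001 -0.214
0.077 0.137 -0.112 0.001 -0.001 -0.257
0.097 0.153 -0.129 0.001 -0.001 -0.3
0.118 0.167 -0.146 0.001 -0.001 -0.342
0.141 0.178 -0.162 0.001 -0.001 -0.385
0.164 0.186 -0.177 0.001 -0.001 -0.428
0.188 0.191 -0.191 0.001 -0.001 -0.47
t 2.95 [479.4   4.  188.9] [ 3.141e+00 -2.000e-03  3.890e-01] [-0.8 -1.7  2.4] 15.113608564715033
```

Call:
move_arm(
  rows="0.007 0.026 -0.02 0 -0.001 -0.043 1;0.016 0.052 -0.039 0 -0.001 -0.086 1;0.028 0.076 -0.058 0 -0.001 -0.129 1;0.042 0.098 -0.077 0 -0.001 -0.171 1;0.059 0.118 -0.095 0 -0.001 -0.214 1;0.077 0.137 -0.112 0 -0.001 -0.257 1;0.097 0.153 -0.129 0 -0.001 -0.3 1;0.118 0.167 -0.146 0 -0.001 -0.342 1;0.141 0.178 -0.162 0 -0.001 -0.385 1;0.164 0.186 -0.177 0 -0.001 -0.428 1;0.188 0.191 -0.191 0 -0.001 -0.47 1;0.188 0.191 -0.191 0 -0.001 -0.47 1",
)

```text
clock: 3.95
eef_pos: [554.7, -26.7, 246.3]
tool_rot: [3.14, -0.002, 1.129]
force: [0.4, 0.1, 0.1]
width: 0.2
gripper_force: 0.0
```

```bash
python3 - <<'E'
from h import *
import pickle
s=read_state();print(s['clock'],s['eef_pos'],s['tool_rot'],s['force'],s['width'],s['gripper_force'])
t=snap('top');sd=snap('side');pickle.dump((t,sd),open('D1.pkl','wb'))
R_=lambda i,u,v,w,h,k:cv2.resize(i[v:v+h,u:u+w],(w*k,h*k),interpolation=cv2.INTER_CUBIC)
c=np.zeros((600,800,3),np.uint8);c[:600,:400]=R_(t['img'],180,100,100,150,4);c[:520,400:]=R_(sd['img'],190,100,100,130,4)
cv2.imwrite('pics/m3.png',c[:,:,::-1])
E
```

```text
3.95 [554.6933409  -26.68826672 246.29147199] [ 3.13974373e+00 -1.94061458e-03  1.12942191e+00] [0.4108609  0.08400091 0.05027052] 0.18511291097524912 0.0
```

View pics/m3.png

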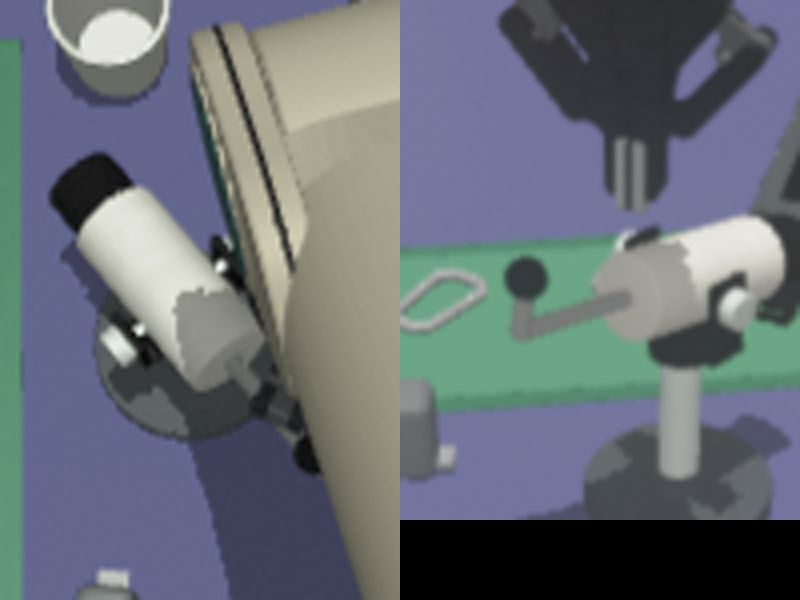

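The side view shows the closed fingers above and beyond the ball, which is at (526,277). The grasp slipped, though the camera swivelled partway. I'll re-measure the ball and check the tip calibration.

```bash
python3 - <<'E'
from h import *
import pickle
t,s=pickle.load(open('D1.pkl','rb'))
print(tri((t,256.9,213.75),(s,221.5,169.25)))
e=np.array([554.7,-26.7,246.3])
for k in(0,5,14,20):print(k,proj(s,e-[0,0,k]))
print(onz(s,221.5,169.25,192).round(1))
D=pickle.load(open('D0.pkl','rb')); 
E
```

```text
(array([499.13639976, -16.30297571, 208.28443248]), [np.float64(1.1581485388517878), np.float64(1.158148538851945)])
0 [249.45102146 153.82610372]
5 [249.43817491 156.06776217]
14 [249.41535841 160.05863717]
20 [249.40036316 162.68814715]
[501.3   9.2 192. ]
```

```bash
python3 - <<'E'
from h import *
import cell; print([n for n in dir(cell) if not n.startswith('_')], getattr(cell,'tips_ahead',None))
d=snap('wrist');save(d,'pics/w2.png');T=tool()
for k in(-20,-5,0,14): print(k,proj(d,(T@[0,0,k,1])[:3]))
E
```

```text
['MotionError', 'finish_job', 'get_image', 'read_state', 'tips_ahead'] 14.0
-20 [253.86116872 263.22304397]
-5 [254.08461152 248.63185951]
0 [254.15039463 244.33666257]
14 [254.31569179 233.54496544]
```

View pics/w2.png

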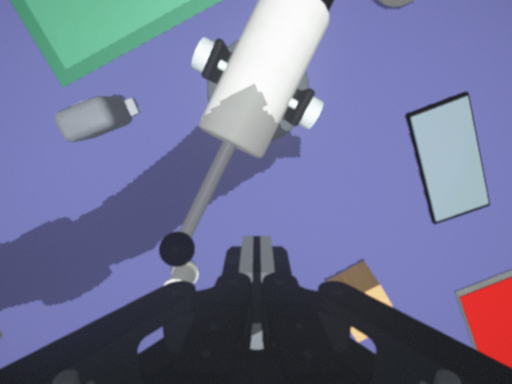

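The wrist view shows the closed tips ending at v≈236 and the ball at (177,248). Both views suggest the tips are shorter than stated, so I'll quantify it.

```bash
python3 - <<'E'
from h import *
import pickle
t,s=pickle.load(open('D1.pkl','rb'))
T=tool(); d=snap('wrist')
for x in(-11,0,11):
  print(x,[(k,proj(d,(T@[x,0,k,1])[:3]).round(1).tolist()) for k in(-20,-10,-4,0,14)])
print('ball w+s',tri((d,177,248),(s,221.5,169.25)),'all',tri((t,256.9,213.75),(d,177,248),(s,221.5,169.25)))
print('tip w+s',tri((d,256,236),(s,248.3,151.8)), T[:3,3])
print(onz(s,248.3,151.8,232).round(1))
g=s['img'].astype(int)[100:170,225:275]; np.set_printoptions(linewidth=250)
print(g[40:70,18:34].mean(2).astype(int))
E
```

```text
-11 [(-20, [254.5, 284.3]), (-10, [254.6, 273.2]), (-4, [254.7, 267.1]), (0, [254.7, 263.3]), (14, [254.8, 251.3])]
0 [(-20, [254.4, 262.8]), (-10, [254.6, 252.7]), (-4, [254.6, 247.3]), (0, [254.7, 243.9]), (14, [254.8, 233.1])]
11 [(-20, [254.4, 240.3]), (-10, [254.5, 231.5]), (-4, [254.6, 226.7]), (0, [254.6, 223.7]), (14, [254.8, 214.3])]
ball w+s (array([500.21744677, -22.61609252, 212.39474417]), [np.float64(0.19537690363399576), np.float64(0.19537690363408114)]) all (array([499.3323244 , -19.69351994, 211.16883105]), [np.float64(3.7960490252629118), np.float64(3.3058091268743883), np.float64(0.9380327296819204)])
tip w+s (array([554.13789956, -22.38336192, 248.13894413]), [np.float64(1.1495573801924175), np.float64(1.1495573801924648)]) [552.25704425 -27.28727154 245.33561915]
[556.4   5.5 232. ]
[[ 86 127 123  90  79 114 129 118  84  61  58  57  56  75 112 128]
 [ 86 127 123  90  79 114 129 119  84  61  58  56  58  76 112 128]
 [ 86 127 122  90  79 114 128 119  84  61  58  56  58  76 113 128]
 [ 87 128 123  89  79 114 128 118  83  61  58  58  57  76 112 128]
 [ 86 128 123  90
[... 1025 characters left out ...]
  65  77 109 145 164 181 191]
 [139 188 196 114  71  63  70  82  86 104 115 140 169 182 193 188]
 [155 200 191  96  78  87 109 121 124 139 142 146 150 154 156 156]
 [159 182 172 120 116 124 141 144 146 147 149 150 151 151 152 153]
 [155 159 155 149 148 148 150 150 151 151 151 152 153 153 153 154]
 [155 156 157 158 157 157 155 154 153 153 154 154 154 155 155 156]
 [155 156 156 158 158 159 159 158 156 156 156 155 156 156 155 156]
 [156 155 156 157 159 158 160 161 160 157 157 156 157 156 157 157]
 [155 155 156 157 157 158 159 160 162 160 158 158 158 158 158 158]
 [154 154 156 156 158 158 158 159 160 162 159 159 158 158 158 158]
 [154 155 155 156 157 158 157 159 159 161 162 159 159 159 158 158]]
```

```bash
python3 -c "
from h import *
sh((500,-21,262,.667),(500,-21,197,.667))"
```

```text
-0.056 -0.166 -0.055 -0.0 0.001 0.292
-0.056 -0.166 0.161 -0.0 0.001 0.292
t 4.15 [552.1 -27.3 245.4] [-3.141e+00  1.000e-03  1.126e+00] [-0.4  0.2 -0.5] 0.1470680439601528
```

Call:
move_arm(
  rows="-0.056 -0.166 -0.055 0 0.001 0.292 -1;-0.056 -0.166 -0.055 0 0.001 0.292 -1;-0.056 -0.166 -0.055 0 0.001 0.292 -1;-0.056 -0.166 -0.055 0 0.001 0.292 -1;-0.056 -0.166 -0.055 0 0.001 0.292 -1;-0.056 -0.166 -0.055 0 0.001 0.292 -1;-0.056 -0.166 -0.055 0 0.001 0.292 -1",
)

```text
clock: 4.73
eef_pos: [500.6, -21.1, 262.2]
tool_rot: [-3.141, -0.001, 0.671]
force: [-0.3, 1.0, -0.1]
width: 83.3
gripper_force: 0.0
```

```bash
python3 - <<'E'
from h import *
import pickle
d=snap('wrist')
B=[500,-21,211]; print(proj(d,B))
u,v=proj(d,B).astype(int); g=d['img'][v-50:v+50,u-50:u+50].astype(int)
n,l,st,c=cv2.connectedComponentsWithStats((g.max(2)<45).astype(np.uint8))
for i in range(1,n):
    if st[i,4]>100: print(st[i],c[i]+[u-50,v-50]); q=c[i]+[u-50,v-50]
s=pickle.load(open('D1.pkl','rb'))[1]
print(tri((d,*q),(s,221.5,169.25)))
sh((500,-21,197,.667))
E
```

```text
[253.65519986 212.53863636]Traceback (most recent call last):
  File "<stdin>", line 10, in <module>
NameError: name 'q' is not defined
```

```bash
python3 - <<'E'
from h import *
import pickle
d=snap('wrist')
g=d['img'][160:265,200:310].astype(int); print(g.max(2).min())
n,l,st,c=cv2.connectedComponentsWithStats((g.max(2)<g.max(2).min()+25).astype(np.uint8))
s=pickle.load(open('D1.pkl','rb'))[1]
for i in range(1,n):
    if st[i,4]>100: q=c[i]+[200,160];print(st[i],q,tri((d,*q),(s,221.5,169.25)))
cv2.imwrite('pics/w3.png',d['img'][:,:,::-1])
sh((500,-21,197,.667))
E
```

```text
48
[ 41  40  31  30 730] [255.9739726 214.5890411] (array([500.18353544, -22.7584007 , 212.52849527]), [np.float64(0.1570686389148698), np.float64(0.1570686389148342)])
-0.002 -0.002 0.217 -0.0 -0.001 0.002
t 4.8333 [500.8 -21.1 262.2] [-3.141e+00 -1.000e-03  6.700e-01] [ 1.1 -0.2 -0.7] 85.3378721700988
```

Call:
move_arm(
  rows="-0.002 0.003 0.12 0 -0.001 0.002 -1;-0.002 0.003 0.217 0 -0.001 0.002 -1;-0.002 0.003 0.217 0 -0.001 0.002 -1;-0.002 0.003 0.217 0 -0.001 0.002 -1;-0.002 0.003 0.217 0 -0.001 0.002 1;-0.002 0.003 0.217 0 -0.001 0.002 1;-0.002 0.003 0.217 0 -0.001 0.002 1;-0.002 0.003 0.217 0 -0.001 0.002 1;-0.002 0.003 0.217 0 -0.001 0.002 1;-0.002 0.003 0.217 0 -0.001 0.002 1;-0.002 0.003 0.217 0 -0.001 0.002 1",
)

```text
clock: 5.75
eef_pos: [501.1, -22.2, 197.7]
tool_rot: [3.141, -0.0, 0.666]
force: [-0.9, -0.9, 3.3]
width: 18.3
gripper_force: 58.5
```

```bash
sed -i 's/^e=.*/e=np.array(read_state()["eef_pos"]); az0,t0=.675,.19/; s/\.39+(az1/.667+(az1/' plan.py; python3 plan.py
```

```text
target 1.1222134914245323 0.5693182219659956 [550.2 -29.  250. ]
off [  1.6   0.4 -14.4] 0.675
0.007 0.015 -0.013 0.0 -0.0 -0.027
0.014 0.029 -0.025 0.0 -0.0 -0.053
0.023 0.043 -0.038 0.0 -0.0 -0.078
0.033 0.056 -0.05 0.0 -0.0 -0.104
0.043 0.068 -0.062 0.0 -0.0 -0.13
0.054 0.079 -0.073 0.0 -0.0 -0.156
0.066 0.09 -0.084 0.0 -0.0 -0.182
0.079 0.099 -0.095 0.0 -0.0 -0.208
0.092 0.108 -0.106 0.0 -0.0 -0.234
0.106 0.115 -0.116 0.0 -0.0 -0.26
0.12 0.121 -0.126 0.0 -0.0 -0.286
t 5.75 [501.1 -22.2 197.7] [ 3.141 -0.     0.666] [-0.9 -0.9  3.3] 18.2542553926568
```

Call:
move_arm(
  rows="0 0 0 0 0 0 -0.2;0 0 0 0 0 0 -0.2;0 0 0 0 0 0 -0.2;0 0 0.04 0 0 0 -0.2;0 0 0.04 0 0 0 -0.2;0 0 0.04 0 0 0 1;0 0 0.04 0 0 0 1;0 0 0.04 0 0 0 1;0 0 0.04 0 0 0 1;0 0 0.04 0 0 0 1;0 0 0.04 0 0 0 1;0 0 0.04 0 0 0 1",
)

```text
clock: 6.75
eef_pos: [501.1, -22.2, 185.6]
tool_rot: [3.141, -0.0, 0.666]
force: [-0.8, -0.7, 3.0]
width: 19.1
gripper_force: 58.5
```

```bash
python3 - <<'E'
from h import *
d=snap('wrist');a=cv2.resize(d['img'],(400,300));s=snap('side');b=cv2.resize(s['img'][100:220,190:310],(400,400),interpolation=cv2.INTER_CUBIC)
c=np.zeros((400,800,3),np.uint8);c[:300,:400]=a;c[:,400:]=b
cv2.imwrite('pics/m4.png',c[:,:,::-1]);st=read_state();print(st['width'],st['force'],st['eef_pos'])
E
```

```text
18.997008417866347 [-0.4757012  -1.24650936  2.56041669] [501.13859799 -22.1632995  185.50727355]
```

View pics/m4.png

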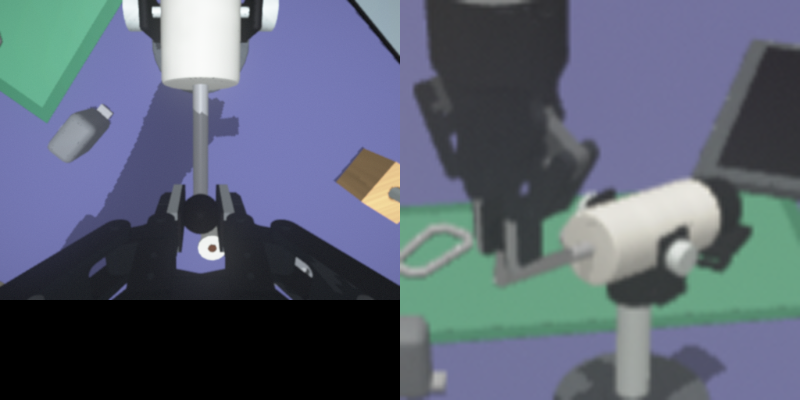

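The wrist view shows the ball at (202,213) deep between the pads, with the tips straddling the rod bend. The grip is secure, so I'll lead it now.

Call:
move_arm(
  rows="0.007 0.015 -0.013 0 0 -0.027 1;0.014 0.029 -0.025 0 0 -0.053 1;0.023 0.043 -0.038 0 0 -0.078 1;0.033 0.056 -0.05 0 0 -0.104 1;0.043 0.068 -0.062 0 0 -0.13 1;0.054 0.079 -0.073 0 0 -0.156 1;0.066 0.09 -0.084 0 0 -0.182 1;0.079 0.099 -0.095 0 0 -0.208 1;0.092 0.108 -0.106 0 0 -0.234 1;0.106 0.115 -0.116 0 0 -0.26 1;0.12 0.121 -0.126 0 0 -0.286 1;0.12 0.121 -0.126 0 0 -0.286 1",
)

```text
clock: 7.85
eef_pos: [551.1, -28.9, 222.3]
tool_rot: [-3.139, 0.002, 1.116]
force: [-1.0, -0.3, -0.7]
width: 18.7
gripper_force: 58.9
```

```bash
python3 - <<'E'
from h import *
st=read_state();print(st['width'],st['force'],st['eef_pos'],st['gripper_force'])
t=snap('top');s=snap('side')
R_=lambda i,u,v,w,h,k:cv2.resize(i[v:v+h,u:u+w],(w*k,h*k),interpolation=cv2.INTER_CUBIC)
c=np.zeros((600,800,3),np.uint8);c[:600,:400]=R_(t['img'],180,100,100,150,4);c[:520,400:]=R_(s['img'],200,110,100,130,4)
cv2.imwrite('pics/m5.png',c[:,:,::-1])
E
```

```text
18.73994978601596 [-1.02902179 -0.29861555 -0.6739005 ] [551.0644651  -28.91411357 222.26177172] 58.92748475074768
```

View pics/m5.png

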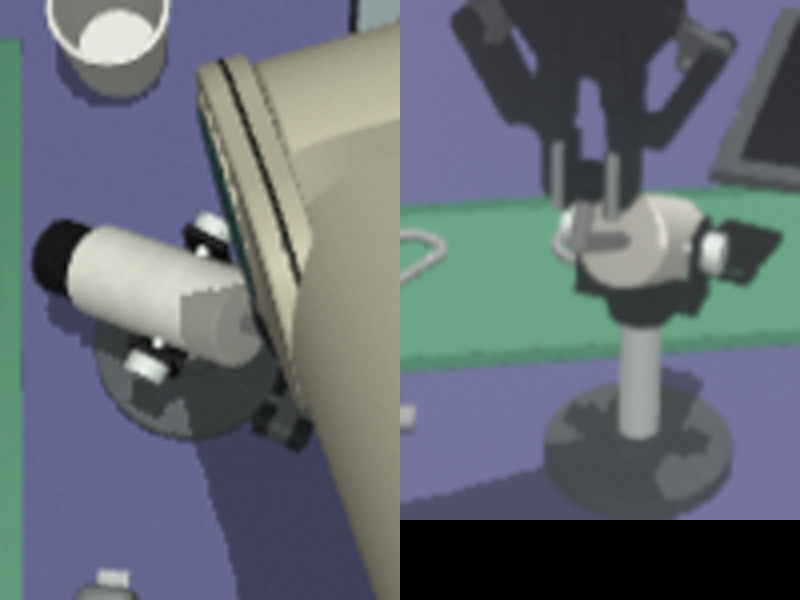

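The camera now points towards the mat, with the ball held between the pads. I'll release it, rise clear and measure the aim numerically.

Call:
move_arm(
  rows="0 0 0 0 0 0 -1;0 0 0 0 0 0 -1;0 0 0 0 0 0 -1;0 0 0 0 0 0 -1;0 0 -0.1 0 0 0 -1;0 0 -0.3 0 0 0 -1;0 0 -0.3 0 0 0 -1;0 0 -0.3 0 0 0 -1",
)

```text
clock: 8.62
eef_pos: [554.8, -27.8, 318.2]
tool_rot: [3.132, -0.004, 1.115]
force: [1.6, 0.4, -0.2]
width: 85.5
gripper_force: 0.0
```

```bash
python3 - <<'E'
from h import *
sh((500,-230,270,0))
sh((560,-240,270,0))
E
```

```text
-0.686 0.131 0.159 0.004 -0.006 0.71
t 8.6167 [554.8 -27.8 318.2] [ 3.132 -0.004  1.115] [ 1.6  0.4 -0.2] 85.46927291847038
-0.628 0.325 0.161 0.004 -0.006 0.71
t 8.6167 [554.8 -27.8 318.2] [ 3.132 -0.004  1.115] [ 1.6  0.4 -0.2] 85.46927291847038
```

Call:
move_arm(
  rows="-0.628 0.325 0.161 0.004 -0.006 0.71 -1;-0.628 0.325 0.161 0.004 -0.006 0.71 -1;-0.628 0.325 0.161 0.004 -0.006 0.71 -1;-0.628 0.325 0.161 0.004 -0.006 0.71 -1;-0.628 0.325 0.161 0.004 -0.006 0.71 -1;-0.628 0.325 0.161 0.004 -0.006 0.71 -1;-0.628 0.325 0.161 0.004 -0.006 0.71 -1;-0.628 0.325 0.161 0.004 -0.006 0.71 -1;-0.628 0.325 0.161 0.004 -0.006 0.71 -1;-0.628 0.325 0.161 0.004 -0.006 0.71 -1;-0.628 0.325 0.161 0.004 -0.006 0.71 -1",
)

```text
clock: 9.53
eef_pos: [556.2, -240.2, 264.3]
tool_rot: [-3.141, 0.011, 0.003]
force: [0.4, -0.5, -0.1]
width: 85.4
gripper_force: 0.0
```

```bash
python3 - <<'E'
from h import *
import pickle
T=tool();w=snap('wrist');t=snap('top');s=snap('side');pickle.dump((T,w,t,s),open('D2.pkl','wb'))
print(T.round(2).tolist())
# white barrel mask in top & side, print comps
for n,d,(u0,u1,v0,v1) in(('top',t,(180,285,110,230)),('side',s,(200,320,110,230))):
    g=d['img'][v0:v1,u0:u1].astype(int)
    m=((g.min(2)>165)&(g.max(2)-g.min(2)<35)).astype(np.uint8)
    N,l,st,c=cv2.connectedComponentsWithStats(m)
    print(n,'white',[(st[i].tolist(),(c[i]+[u0,v0]).round(1).tolist()) for i in range(1,N) if st[i,4]>15])
    i=1+np.argmax(st[1:,4]);k=max(cv2.findContours((l==i).astype(np.uint8),0,2)[0],key=cv2.contourArea)
    print(cv2.minAreaRect(k),cv2.fitLine(k,2,0,.01,.01).ravel())
    m=(g.max(2)<62).astype(np.uint8); N,l,st,c=cv2.connectedComponentsWithStats(m)
    print(n,'dark',[((st[i]+[u0,v0,0,0,0]).tolist(),(c[i]+[u0,v0]).round(1).tolist()) for i in range(1,N) if st[i,4]>15])
p=np.array([598.9,-245.2,138]);print('stylus pred wrist',proj(w,p))
E
```

```text
[[1.0, 0.0, -0.01, 556.19], [0.0, -1.0, 0.0, -240.24], [-0.01, -0.0, -1.0, 264.28], [0.0, 0.0, 0.0, 1.0]]
top white [([15, 0, 24, 6, 106], [206.8, 112.2]), ([49, 43, 9, 7, 37], [233.4, 156.0]), ([17, 47, 51, 34, 962], [221.7, 172.2]), ([32, 78, 9, 7, 41], [216.0, 191.1])]
((42.276649475097656, 61.026458740234375), (50.96674728393555, 23.4329891204834), 22.98871612548828) [ 0.931673    0.36329797 44.265957   63.265957  ]
top dark [([267, 110, 10, 17, 26], [268.9, 120.3]), ([188, 155, 14, 19, 147], [193.6, 163.3]), ([226, 156, 12, 10, 45], [231.1, 160.4]), ([259, 180, 10, 11, 87], [263.6, 185.2]), ([211, 184, 23, 12, 74], [221.0, 188.9])]
side white [([48, 48, 10, 11, 70], [252.2, 163.7]), ([39, 52, 5, 11, 26], [241.1, 165.7]), ([46, 63, 7, 7, 35], [249.2, 175.3])]
((52.5, 53.0), (10.0, 9.0), 90.0) [ 0.35341382  0.93546706 52.761906   54.        ]
side dark [([244, 110, 76, 96, 3226], [281.1, 134.0]), ([243, 151, 9, 9, 51], [246.8, 155.3]), ([245, 165, 20, 26, 144], [257.7, 181.1]), ([276, 197, 13, 8, 56], [281.7, 201.5])]
stylus pred wrist [260.42063116 134.95238542]
```

```bash
python3 - <<'E'
from h import *
import pickle
T,w,t,s=pickle.load(open('D2.pkl','rb'))
B,e=tri((t,263.6,185.2),(s,246.8,155.3));print('ball',B,e)
for p in([587,47.5,160],[585,47,160],[588,45,160]):
    p=np.array(p,float);d=B-p;az=np.arctan2(-d[1],-d[0]);rh=np.hypot(*d[:2])
    tl=np.arctan2(d[2],rh)-np.arctan2(30,120)
    x=np.array([np.cos(az)*np.cos(tl),np.sin(az)*np.cos(tl),-np.sin(tl)]);y=np.array([-np.sin(az),np.cos(az),0]);z=np.cross(x,y)
    q=np.array([690,261.5,8])-p; print(np.linalg.norm(d),az,tl,'lateral',q@y,'vert',q@z,'lens',proj(t,p+90*x),proj(s,p+90*x))
# lens end in the wide dark mask side
print('knob tri',tri((t,216+0,191.1),(s,249.2,175.3))[0], tri((t,233.4,156),(s,252.2,163.7))[0])
g=w['img'][90:190,210:310].astype(int)
m=((g.min(2)>150)&(g.max(2)-g.min(2)<30)).astype(np.uint8);N,l,st,c=cv2.connectedComponentsWithStats(m)
for i in range(1,N):
    if st[i,4]>60:
        q=c[i]+[210,90];print('sty',st[i],q,onz(w,*q,139).round(1))
print(t['img'][155:160,178:200].max(2)) ; print(s['img'][145:190,270:300:2].max(2))
save(w,'pics/w5.png')
E
```

```text
ball [549.28238986 -29.88434341 245.28211362] [np.float64(0.08312112757024069), np.float64(0.08312112756991957)]
121.1775293660977 1.1172744074982182 0.535723303650976 lateral 1.1730146656305864 vert -9.472570381816869 lens [194.44658895 164.16337152] [268.8472578  169.20532784]
120.24969371816458 1.1358981410936064 0.5433963171562208 lateral -4.853133698052518 vert -6.649827478681509 lens [194.57585796 165.74461679] [267.4598561  169.54074696]
119.91562503075336 1.093616056837214 0.5462027826042188 lateral 8.827373885659219 vert -5.652818391958601 lens [196.17888488 163.13438703] [270.06289255 170.25389871]
knob tri [561.78584559  69.07776402 131.56229535] [593.03669805  28.43145337 194.52955261]
sty [ 45  35  18  19 240] [263.59166667 133.7       ] [ 600.1 -247.9  139. ]
[[185 158 155 155 153 155 155 143 154 155 156 155 153 154 138  84  73  54
   27  44  94 123]
 [184 157 154 154 154 155 154 144 155 155 156 155 155 138  88  34  27  25
   26  22  23  23]
 [185 159 155 154 155 154 155 144 154 155 157 155 138  85  37  28  26  28
   25  27  25  24]
 [185 158 154 155 155 155 155 144 154
[... 2285 characters left out ...]
8 168]
 [ 60  58  64  63  69  90  91  91  85  63  63  73 162 168 167]
 [ 57  59  64  63  70  91  91  92  85  63  64  75 162 167 167]
 [ 58  59  64  63  70  91  92  92  86  63  64  78 163 167 167]
 [ 61  61  64  65  72  90  89  89  83  64  63  82 164 167 167]
 [ 66  59  64  64  71  86  85  84  79  63  64  83 163 168 168]
 [ 68  60  64  63  70  81  77  77  72  63  64  83 164 167 167]
 [ 69  60  64  65  67  70  68  67  65  63  64  88 164 168 167]
 [ 69  60  65  65  63  61  61  66  65  64  64  94 165 167 168]
 [ 69  60  65  64  63  64  66  70  65  65  64  94 165 167 168]
 [ 69  61  65  64  65  68  69  69  65  64  64  95 165 167 167]
 [ 69  62  64  63  65  66  66  65  64  65  65 100 166 167 167]]
```

```bash
python3 -c "
from h import *
sh((599.5,-246.5,200,0),(599.5,-246.5,95,0))"
```

```text
0.146 0.021 0.214 -0.0 0.007 0.001
0.15 0.021 0.564 -0.0 0.007 0.001
t 9.6833 [ 556.3 -240.4  264.6] [-3.141e+00  1.100e-02  2.000e-03] [-0.2 -0.2  0.3] 85.33561508018343
```

Call:
move_arm(
  rows="0.146 0.021 0.1 0 0.007 0.001 -1;0.146 0.021 0.214 0 0.007 0.001 -1;0.146 0.021 0.214 0 0.007 0.001 -1;0.15 0.021 0.3 0 0.007 0.001 -1;0.15 0.021 0.4 0 0.007 0.001 -1;0.15 0.021 0.5 0 0.007 0.001 -1;0.15 0.021 0.564 0 0.007 0.001 -1;0.15 0.021 0.564 0 0.007 0.001 -1",
)

```text
clock: 10.35
eef_pos: [596.1, -245.9, 91.7]
tool_rot: [-3.139, 0.007, -0.001]
force: [-0.1, 0.6, 0.2]
width: 85.5
gripper_force: 0.0
```

```bash
python3 - <<'E'
from h import *
s=read_state();print(s['eef_pos'],s['tool_rot'],s['force'])
w=snap('wrist');save(w,'pics/w6.png');T=tool()
print(proj(w,[599.5,-246.5,139]))
g=w['img'][150:383,180:340].astype(int)
m=((g.min(2)>120)&(g.max(2)-g.min(2)<35)).astype(np.uint8);N,l,st,c=cv2.connectedComponentsWithStats(m)
for i in range(1,N):
    if st[i,4]>80: q=c[i]+[180,150];print(st[i],q,onz(w,*q,139).round(1))
E
```

```text
[ 596.09534504 -245.8772016    91.70686776] [-3.13857583e+00  7.31962843e-03 -8.89842386e-04] [-0.12392867  0.60065909  0.16550679]
[253.40680613 294.92877836]
[  59   55   58  107 3118] [257.62251443 262.03078897] [ 613.  -248.1  139. ]
```

```bash
python3 - <<'E'
from h import *
w=snap('wrist')
g=w['img'].astype(int)
m=((g.min(2)>120)&(g.max(2)-g.min(2)<35))
for v in range(205,320,10):
    x=np.where(m[v,220:310])[0]+220; print(v,(x.min(),x.max(),len(x)) if len(x) else None, g[v,235:300:6].min(1))
E
```

```text
205 None [ 98  98 101 102 108 103 101 107 108 103 104]
215 (np.int64(246), np.int64(305), 23) [ 98  94 132 134 135 133  95 108  99 104 106]
225 (np.int64(245), np.int64(306), 25) [102  95 131 133 133 133 103 102 105 104 103]
235 (np.int64(244), np.int64(307), 28) [100 101 132 134 135 133 102 104 105 105 101]
245 (np.int64(243), np.int64(308), 30) [102 108 131 135 136 130 110 105 104 102 111]
255 (np.int64(242), np.int64(309), 31) [108 117 132 132 136 132 124 104 103 145 151]
265 (np.int64(241), np.int64(272), 32) [108 132 131 133 133 132 127 124 124 124 122]
275 (np.int64(240), np.int64(272), 33) [ 83 129 130 132 131 132 130 122 123 121 121]
285 (np.int64(239), np.int64(273), 35) [ 84 133 162 161 162 162 133 121 122 122 121]
295 (np.int64(238), np.int64(274), 37) [ 82 164 164 164 165 163 164 120 120 121 121]
305 (np.int64(242), np.int64(269), 28) [ 79 133 163 162 161 162 124 121 120 119 117]
315 None [101 116 119 117 118 118 117 120 117 117 119]
```

Call:
move_arm(
  rows="0.01 0.004 0 0 0 0 -1;0.01 0.004 0 0 0 0 0.2;0.01 0.004 0 0 0 0 1;0.01 0.004 0 0 0 0 1;0.01 0.004 0 0 0 0 1;0.01 0.004 0 0 0 0 1;0.01 0.004 0 0 0 0 1;0.01 0.004 0 0 0 0 1;0.01 0.004 0 0 0 0 1",
)

```text
clock: 11.2
eef_pos: [602.6, -248.0, 95.4]
tool_rot: [-3.141, -0.001, -0.002]
force: [0.1, 0.1, 2.5]
width: 12.5
gripper_force: 58.4
```

```bash
python3 - <<'E'
from h import *
sh((599.5,-246.5,180,0))
s=snap('side');
B=tri((s,246.8,155.3))if 0 else None
T=tool();w=snap('wrist')
g=w['img'].astype(int);m=((g.min(2)>120)&(g.max(2)-g.min(2)<40))
for v in range(225,320,10):
    x=np.where(m[v,220:310])[0]+220; print(v,(x.min(),x.max(),len(x)) if len(x) else None)
# closed fingertips in tool frame: pad edge rows
print(g[180:320:5,225:290:5].max(2))
# camera view from the side: lens visible?
save(s,'pics/s6.png')
E
```

```text
-0.01 -0.005 -0.282 -0.0 -0.0 -0.001
t 11.2 [ 602.6 -248.    95.4] [-3.141e+00 -1.000e-03 -2.000e-03] [0.1 0.1 2.5] 12.536652781816201
225 (np.int64(246), np.int64(302), 23)
235 (np.int64(244), np.int64(303), 26)
245 (np.int64(228), np.int64(304), 27)
255 (np.int64(244), np.int64(305), 26)
265 (np.int64(244), np.int64(268), 25)
275 (np.int64(231), np.int64(281), 34)
285 (np.int64(242), np.int64(270), 29)
295 (np.int64(241), np.int64(272), 32)
305 (np.int64(240), np.int64(272), 33)
315 (np.int64(245), np.int64(268), 24)
[[134 133 139 148 150 159 162 171 172 169 175 181 174]
 [165 161 167 168 161 168 166 175 172 170 184 177 175]
 [161 164 170 163 168 166 171 174 167 179 180 176 173]
 [162 166 168 162 168 167 175 168 171 184 176 174 176]
 [163 170 164 168 164 173 171 169 180 177 175 175 178]
 [167 168 162 167 169 174 166 174 183 175 173 177 179]
 [171 162 167 164 174 167 163 182 178 174 175 179 172]
 [167 164 167 168 148 144 146 143 164 174 176 178 171]
 [160 169 163 155 137 145 145 145 140 173 179 171 176]
 [162 165 168 150 135 144 147 146 144 165 176 172 170]
 [167 164 172 155 137 146
[... 265 characters left out ...]
48 142 147 145 145 144  76  74 126 127]
 [117 123 120  47 142 146 145 144 142  89  56 125 125]
 [122 123 110  48 143 146 146 144 142 100  52 126 126]
 [124 125  99  47 142 145 145 144 144 122  49 125 126]
 [ 49 109 113  53 143 146 145 146 143 128  55 152  59]
 [ 48  50 112  61 142 146 147 145 143 136  52 112  56]
 [ 50  49  48  72 142 143 144 145 144 139  55  52  53]
 [ 45  46  50  90 145 167 180 177 158 140  54  50  52]
 [ 48  47  49 106 180 180 181 181 179 171  51  48  53]
 [ 45  48  47 135 181 181 181 182 181 179  55  50  51]
 [ 45  48  49 134 181 180 181 180 184 181  53  50  48]
 [ 47  46  45 103 176 176 173 175 176 175  48  49  46]
 [ 47  46  55  97 179 177 178 176 180 181  51  49  47]]
```

```bash
python3 - <<'E'
from h import *
w=snap('wrist')
print(onz(w,256,304,139.5),tool()[:3,3])
sh((602.6,-248,200,0))
E
```

```text
[ 599.61180459 -249.39000889  139.5       ] [ 602.67067946 -247.9558795    95.34292356]
-0.0 0.0 -0.349 -0.0 -0.0 -0.001
t 11.35 [ 602.7 -248.    95.3] [-3.141e+00 -1.000e-03 -2.000e-03] [-1.   0.8  3.3] 12.53631610807029
```

Call:
move_arm(
  rows="0 0 -0.05 0 0 0 1;0 0 -0.12 0 0 0 1;0 0 -0.2 0 0 0 1;0 0 -0.3 0 0 0 1;0 0 -0.35 0 0 0 1;0 0 -0.35 0 0 0 1;0 0 -0.35 0 0 0 1",
)

```text
clock: 11.93
eef_pos: [602.7, -248.2, 200.5]
tool_rot: [3.141, -0.001, -0.002]
force: [0.1, 0.4, 0.0]
width: 12.5
gripper_force: 58.5
```

```bash
python3 - <<'E'
from h import *
import pickle
s=read_state();print(s['clock'],s['eef_pos'],s['tool_rot'],s['force'],s['width'],s['gripper_force'])
d=snap('side');t=snap('top');w=snap('wrist');pickle.dump((tool(),d,t,w),open('D3.pkl','wb'))
e=s['eef_pos']
for k in(0,50,85): print(k,proj(d,e-[3,0,k]),proj(w,e-[3,0,k]))
u,v=proj(d,e-[3,0,85]).astype(int)
c=d['img'][v-45:v+35,u-40:u+60];a=cv2.resize(c,(600,480),interpolation=cv2.INTER_CUBIC);print(u-40,v-45)
b=cv2.resize(w['img'][150:,200:312],(200,418))
o=np.zeros((480,800,3),np.uint8);o[:,:600]=a;o[:418,600:]=b;cv2.imwrite('pics/m7.png',o[:,:,::-1])
g=d['img'].astype(int)
for y in range(v-40,v+16,4): print(y,g[y,u-14:u+16].min(1))
E
```

```text
11.9333 [ 602.70278159 -248.22527343  200.45105019] [ 3.14128551e+00 -1.40520279e-03 -1.92677477e-03] [0.05915937 0.41133784 0.03921141] 12.461624474393146 58.47004499664763
0 [295.83418319 250.74212057] [254.17240072 251.51994537]
50 [293.42844759 272.69774242] [254.71344348 217.23908571]
85 [291.87260244 286.81564123] [254.96593766 201.24556234]
251 241
246 [115 115 115 115 115 116 115 115 115 115 115 116 115 115 112 109 119 128
 118  79  55  54  54  55  54  54  54  54  60  90]
250 [115 115 115 115 115 115 115 115 115 114 115 115 115 118 124 128 126 129
 114  65  55  54  53  53  54  53  55  57  74 105]
254 [115 115 116 115 115 115 115 115 115 115 115 115 116 122 136 146 151 153
 152 155 154 149 136 118 116 116 116 116 115 115]
258 [115 115 115 115 115 115 115 115 115 115 115 116 117 125 141 149 153 156
 156 157 154 145 126 116 115 115 115 115 116 115]
262 [115 115 115 115 115 115 115 114 116 116 115 116 121 132 145 152 155 155
 157 157 151 138 119 115 115 115 115 115 115 115]
266 [115 115 115 115 115 115 115 115 114 115 115 115 124 140 149 152 154 157
 158 154 145 127 116 115 115 1
[... 305 characters left out ...]
4 115 115 115 115 115 116 127 145 151 152 142
 120 116 116 116 115 115 115 115 115 115 115 116]
282 [115 114 115 115 115 115 115 115 114 114 114 115 116 126 144 150 142 121
 115 115 116 115 115 115 115 115 116 115 115 116]
286 [115 114 114 115 115 114 115 114 115 115 115 115 118 132 148 151 137 118
 116 115 115 115 115 116 115 115 115 116 116 115]
290 [115 115 114 115 115 115 115 114 115 115 115 115 115 115 115 116 116 115
 115 115 115 114 114 115 115 116 116 115 115 115]
294 [ 94  98  98  95  95  95  95  93  91  92  92  91  91  90  91  91  91  92
  91  91  91  91  90  98 115 114 115 115 115 115]
298 [94 94 93 92 92 92 92 92 91 92 91 91 90 91 92 92 92 92 93 92 91 91 91 90
 90 93 90 79 79 79]
```

The stylus is held upright. Its tip appears at side pixel (291.7,288), matching the predicted (291.9,286.8). Next I'll move over the button.

```bash
python3 -c "
from h import *
sh((443,-260.7,150,0))"
```

```text
-0.527 0.045 0.162 -0.001 0.002 -0.001
t 12.0833 [ 601.3 -247.7  198.3] [-3.14e+00  3.00e-03 -2.00e-03] [ 0.  -0.   0.2] 12.185683751546039
```

Call:
move_arm(
  rows="-0.2 0.02 0 -0.001 0.002 -0.001 1;-0.3 0.03 0.05 -0.001 0.002 -0.001 1;-0.4 0.04 0.1 -0.001 0.002 -0.001 1;-0.5 0.045 0.16 -0.001 0.002 -0.001 1;-0.527 0.045 0.162 -0.001 0.002 -0.001 1;-0.527 0.045 0.162 -0.001 0.002 -0.001 1;-0.527 0.045 0.162 -0.001 0.002 -0.001 1;-0.527 0.045 0.162 -0.001 0.002 -0.001 1;-0.527 0.045 0.162 -0.001 0.002 -0.001 1",
)

```text
clock: 12.83
eef_pos: [446.5, -261.1, 151.8]
tool_rot: [3.14, -0.006, 0.001]
force: [0.5, -0.8, -0.5]
width: 12.5
gripper_force: 58.5
```

```bash
python3 - <<'E'
from h import *
import pickle
s=read_state();print(s['clock'],s['eef_pos'],s['tool_rot'],s['force'],s['width'])
for _ in range(3): d=snap('side');print(read_state()['eef_pos'])
w=snap('wrist');pickle.dump((tool(),d,w),open('D4.pkl','wb'))
e=read_state()['eef_pos']
print('btn',proj(d,[439.3,-257.9,34.4]),'wrist',proj(w,[439.3,-257.9,34.4]),'tip',proj(d,e-[3,0,85]),proj(w,e-[3,0,85]))
g=d['img'].astype(int)
for y in range(270,345,3): print(y,g[y,184:216].min(1))
a=cv2.resize(d['img'][250:360,140:260],(600,550),interpolation=cv2.INTER_CUBIC);b=cv2.resize(w['img'][150:320,200:300],(200,340))
o=np.zeros((550,800,3),np.uint8);o[:,:600]=a;o[:340,600:]=b;cv2.imwrite('pics/m8.png',o[:,:,::-1])
E
```

```text
12.8333 [ 446.54640276 -261.07749249  151.75328687] [ 3.13989931e+00 -5.66291456e-03  1.20025155e-03] [ 0.47116287 -0.83151679 -0.5270298 ] 12.480604239108933
[ 446.22602938 -261.01702178  151.68414771]
[ 445.90023469 -261.03699245  151.65608556]
[ 445.53489575 -261.03516821  151.61915223]
btn [199.49797443 330.38472834] wrist [250.62688434 195.31226064] tip [199.85035722 320.71186489] [254.08194748 203.13558823]
270 [ 78  75  76  81 110 140 145 145 147 146 146 137  90  79  79  79  78  74
  75  63  81 113 117 117 117 117 117 117 117 117 117 117]
273 [ 73  73  72  75  99 115 116 116 114 113 112 107  79  66  65  65  65  62
  56  64 104 116 116 117 117 117 116 116 117 117 116 117]
276 [ 59  56  58  57  65  80  82  80  80  78  78  78  65  55  54  54  56  54
  53  57  80 113 117 116 117 117 117 117 117 117 117 118]
279 [ 87  59  53  53  52  55  56  57  56  54  56  57  55  52  54  53  53  54
  54  62 100 115 117 118 117 117 117 117 117 118 117 116]
282 [129 119  82  65  61  66  84  73  58  56  54  55  55  56  56  54  58  83
 115 119 119 117 117 117 117 117 117 117 117 117 117 117]
285 [135
[... 1959 characters left out ...]
  94  94  94  94  94  93]
330 [ 92  93  93  93  93  94  93  93  93  93  89  86  98 109 112 114 114 115
 113 100  93  93  93  94  93  94  94  93  93  94  94  93]
333 [ 92  93  93  93  93  93  93  93  93  93  92  92  92  94  99 101  99  94
  93  94  93  93  93  93  93  93  93  94  93  93  93  93]
336 [139 132 116  98  94  93  93  92  92  93  93  94  92  93  94  93  93  93
  94  93  93  93  93  94  93  93  94  94  93  94  93  93]
339 [147 146 146 146 146 145 140 135 133 115 101  98  96  93  93  93  93  93
  92  93  93  93  93  94  92  92  93  93  93  93  93  93]
342 [146 147 147 146 147 146 147 146 146 147 146 144 118  96  92  93  92  93
  93  93  93  93  93  94  93  95 103 137 146 148 149 154]
```

View pics/m8.png

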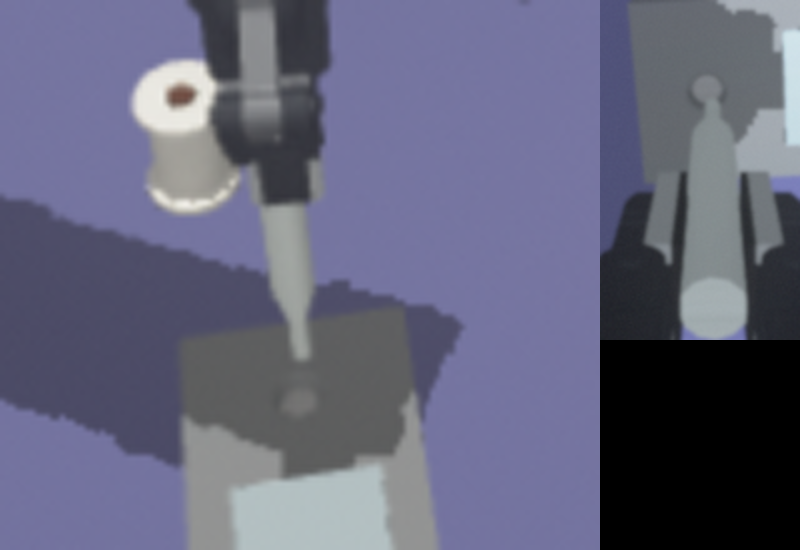

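The side view shows the tip at (199.8,322), just above the hole at (200,330). The wrist view shows the tip at (256,201.5) and the button at (253.5,195). I'll compute the remaining offset.

```bash
python3 - <<'E'
from h import *
import pickle
T,d,w=pickle.load(open('D4.pkl','rb'))
print(T[:3,3]);t,e=tri((w,256,201.5),(d,199.8,322));print('tip',t,e)
b,e=tri((w,253.5,195),(d,200,330.2));print('btn',b,e,onz(w,253.5,195,34),onz(d,200,330.2,34)); print('tip w at 66',onz(w,256,201.5,65),onz(d,199.8,322,65))
sh(tuple(T[:3,3]+np.append((b-t)[:2],-20))+(0,))
E
```

```text
[ 445.26294373 -261.05472397  151.56363704]
tip [ 442.45200186 -262.37583665   64.48980711] [np.float64(0.4918066935806293), np.float64(0.49180669358068)]
btn [ 440.55166202 -260.37456298   38.32413909] [np.float64(0.15196880774709146), np.float64(0.15196880774711946)] [ 439.46674333 -260.39100904   34.        ] [ 440.15363642 -257.36173816   34.        ]
tip w at 66 [ 443.09694138 -262.53128551   65.        ] [ 442.02834009 -262.48405479   65.        ]
-0.007 -0.007 0.067 0.001 -0.003 0.0
t 13.0333 [ 445.3 -261.1  151.6] [ 3.14e+00 -4.00e-03  1.00e-03] [ 0.5  0.5 -0.8] 12.444609590921367
```

Call:
move_arm(
  rows="-0.009 -0.01 0.02 0 -0.003 0 1;-0.009 -0.01 0.05 0 -0.003 0 1;-0.009 -0.01 0.08 0 -0.003 0 1;-0.009 -0.01 0.1 0 -0.003 0 1;-0.009 -0.01 0.11 0 -0.003 0 1;-0.009 -0.01 0.12 0 -0.003 0 1;-0.009 -0.01 0.12 0 -0.003 0 1;-0.009 -0.01 0.12 0 -0.003 0 1",
)

```text
clock: 13.7
eef_pos: [441.5, -258.1, 115.4]
tool_rot: [3.141, 0.002, -0.0]
force: [-0.4, -0.2, 3.3]
width: 12.4
gripper_force: 59.0
```

```bash
python3 - <<'E'
from h import *
import pickle
s=read_state();print(s['clock'],s['eef_pos'],s['tool_rot'],s['force'],s['width'])
t=snap('top');d=snap('side');pickle.dump((t,d),open('D5.pkl','wb'))
for n,i,(u0,u1,v0,v1),L in(('top',t,(180,285,130,230),62),('side',d,(235,300,140,215),75)):
    g=i['img'][v0:v1,u0:u1].astype(int); N,l,st,c=cv2.connectedComponentsWithStats((g.max(2)<L).astype(np.uint8))
    print(n,[((st[k]+[u0,v0,0,0,0]).tolist(),(c[k]+[u0,v0]).round(1).tolist()) for k in range(1,N) if st[k,4]>15])
E
```

```text
13.7 [ 441.49970982 -258.07765186  115.44553157] [ 3.14067394e+00  2.07241867e-03 -3.35476667e-04] [-0.4397253  -0.17635232  3.3299496 ] 12.399642026257434
top [([188, 155, 14, 19, 147], [193.6, 163.3]), ([226, 156, 12, 10, 46], [231.1, 160.3]), ([259, 180, 10, 11, 87], [263.6, 185.2]), ([211, 183, 23, 13, 80], [221.0, 188.8])]
side [([286, 140, 14, 12, 136], [293.3, 145.0]), ([242, 151, 10, 9, 70], [246.7, 155.0]), ([281, 166, 14, 15, 123], [286.4, 172.1]), ([244, 173, 33, 18, 222], [262.6, 184.1])]
```

Call:
move_arm(
  rows="0 0 0.01 0 0 0 1;0 0 0.02 0 0 0 1;0 0 0.025 0 0 0 1;0 0 0.025 0 0 0 1;0 0 0.025 0 0 0 1",
)

```text
clock: 14.22
eef_pos: [446.4, -258.7, 112.8]
tool_rot: [3.137, -0.008, 0.0]
force: [-1.5, 5.3, 40.8]
width: 12.8
gripper_force: 64.8
```

```bash
python3 - <<'E'
from h import *
import pickle
s=read_state();print(s['clock'],s['eef_pos'],s['force'],s['width'],s['gripper_force'])
t,d=pickle.load(open('D5.pkl','rb'))
B,e=tri((t,263.6,185.2),(d,246.7,155.0));print('ball',B,e)
L,e=tri((t,193.6,163.3),(d,286.4,172.1));print('blackend',L,e)
bk=np.array([690,261.5,8])
# axis: through L and the point 30 below the ball (perp to barrel); solve tilt
h=np.hypot(*(L-B)[:2]); 
for p in(np.array([587,47.5,160]),np.array([586,46,160])):
    q=L-p; az=np.arctan2(q[1],q[0]);tl=np.arctan2(-q[2],np.hypot(*q[:2]));print(np.linalg.norm(q),'az',az,'tilt',tl)
v=L-B; n=np.linalg.norm(v); print('from L-B: tilt',np.arctan2(-v[2],np.hypot(*v[:2]))-np.arcsin(30/n),'az',np.arctan2(v[1],v[0]),'n',n)
q=bk-[587,47.5,160];print('want',np.arctan2(q[1],q[0]),np.arctan2(-q[2],np.hypot(*q[:2])))
E
```

```text
14.2167 [ 446.36595409 -258.74568272  112.75089519] [-1.5301571   5.3484407  40.81925215] 12.76886828913642 64.75123425247148
ball [549.13315604 -29.85860394 245.95117421] [np.float64(0.12445055295137201), np.float64(0.1244505529513783)]
blackend [646.0855403  118.76375054  98.82280584] [np.float64(19.698284872073366), np.float64(19.698284872073252)]
110.96067907281508 az 0.8785552589700638 tilt 0.5839710017904113
112.46103606378857 az 0.8805430478265365 tilt 0.5751798239560035
from L-B: tilt 0.561734921147149 az 0.9927775075054166 n 230.5105764339968
want 1.1222134914245323 0.5693182219659956
```

Call:
move_arm(
  rows="0 0 -0.02 0 0 0 1;0 0 -0.1 0 0 0 1;0 0 -0.2 0 0 0 1;0 0 -0.3 0 0 0 1;0 0 -0.3 0 0 0 1;0 0 -0.3 0 0 0 1",
)

```text
clock: 14.72
eef_pos: [443.3, -259.1, 199.4]
tool_rot: [3.138, -0.003, -0.001]
force: [0.9, 0.6, -1.4]
width: 12.2
gripper_force: 59.6
```

```bash
python3 -c "
from h import *
sh((602.6,-248,200,0))"
```

```text
0.531 -0.037 -0.0 0.002 -0.002 -0.0
t 14.7167 [ 443.3 -259.1  199.4] [ 3.138e+00 -3.000e-03 -1.000e-03] [ 0.9  0.6 -1.4] 12.24020845063807
```

Call:
move_arm(
  rows="0.1 -0.01 0 0.002 -0.002 0 1;0.23 -0.02 0 0.002 -0.002 0 1;0.36 -0.03 0 0.002 -0.002 0 1;0.46 -0.037 0 0.002 -0.002 0 1;0.52 -0.037 0 0.002 -0.002 0 1;0.531 -0.037 0 0.002 -0.002 0 1;0.531 -0.037 0 0.002 -0.002 0 1;0.531 -0.037 0 0.002 -0.002 0 1;0.531 -0.037 0 0.002 -0.002 0 1;0.531 -0.037 0 0.002 -0.002 0 1;0.531 -0.037 0 0.002 -0.002 0 1",
)

```text
clock: 15.63
eef_pos: [600.3, -247.7, 198.0]
tool_rot: [-3.14, 0.005, -0.001]
force: [-0.3, -0.8, -0.3]
width: 12.7
gripper_force: 59.6
```

```bash
python3 - <<'E'
from h import *
import pickle
T3,d3,t3,w3=pickle.load(open('D3.pkl','rb')); print('then',T3[:3,3])
d=snap('side');w=snap('wrist');pickle.dump((tool(),d,w),open('D6.pkl','wb'))
s=read_state();print(s['clock'],s['eef_pos'],s['tool_rot'],s['force'],s['width'])
def edges(i,y,u0,u1,bg):
    r=i['img'][y,u0:u1].astype(float).min(1)-bg; r=np.clip(r,0,None); r[r<6]=0; return (r*np.arange(u0,u1)).sum()/max(r.sum(),1)
for y in(256,262,270,278,282,286,288,289,290,291): print(y,edges(d3,y,277,307,115).round(2),edges(d,y,277,307,115).round(2))
# stylus tip profile in wrist
for n,i in(('old',w3),('new',w)):
    g=i['img'].astype(int); print(n)
    for y in range(196,320,12): print(y,g[y,236:278:3].min(1))
E
```

```text
then [ 601.34993351 -247.69548231  198.25667394]
15.7333 [ 600.72101235 -247.46868247  198.05431653] [-3.13997534e+00  4.28917544e-03 -9.50546790e-04] [-0.14517227 -0.77179877 -0.10831348] 12.421020194511577
256 294.8 292.03
262 294.08 291.02
270 293.25 289.71
278 292.26 288.54
282 291.89 287.65
286 291.58 286.95
288 291.52 286.75
289 0.0 287.0
290 0.0 0.0
291 0.0 0.0
old
196 [106 106 105 111 111 109 106 112 111 106 110 109 108 131]
208 [105 111 112 107 109 119 137 136 126 107 112 144 159 165]
220 [ 86  87  87 109 136 136 138 139 137 138 132 128 129 127]
232 [ 84  85  86 125 136 136 137 138 139 137 135 127 127 125]
244 [115  74  58 135 136 137 137 136 138 134 133 110  48 108]
256 [105  44  57 132 135 136 136 135 135 136 133 111  44  63]
268 [ 68  41  90 132 132 135 134 135 134 134 133 127  48  45]
280 [ 68  45 120 132 134 133 133 135 135 135 132 131  72  50]
292 [ 46  57 131 149 165 167 166 166 167 168 159 135 109  49]
304 [ 43  81 165 168 168 169 168 167 169 167 168 169 150  48]
316 [ 57  54 145 154 162 168 166 168 169 163 164 152  69  46]
new
196 [109 108 106 111 110 109 110 110 112 109 110 108 110 118]
208 [106 112 110 108 109 115 136 137 116 108 113 157 161 165]
220 [ 86  87  86  92 131 133 136 135 137 138 131 128 127 127]
232 [ 83  85  84 118 134 136 135 135 137 135 134 124 126 125]
244 [113  71  56 132 135 135 133 134 134 133 134 108  47 106]
256 [106  45  49 127 134 133 134 134 133 132 132 101  46  66]
268 [ 67  39  84 132 132 132 134 133 133 132 132 124  45  44]
280 [ 67  46 119 130 133 132 132 131 131 130 130 129  75  49]
292 [ 46  59 131 152 166 167 167 166 169 165 161 139 108  49]
304 [ 43 137 168 169 171 171 168 168 169 169 171 169 169  81]
316 [ 56  54 146 158 165 167 166 167 167 167 159 124  64  46]
```

```bash
cat > lean.py <<'E'
from h import *
import pickle
def axis(i,u0,u1,rows,bg=115,y0=-248.3):
    P=[]
    for v in rows:
        r=i['img'][v,u0:u1].astype(float).min(1)-bg; r[r<6]=0
        if r.sum()==0: continue
        w=np.where(r>14)[0]; u=(w.min()+w.max())/2+u0
        o,q=ray(i,u,v); P.append(o+q*(y0-o[1])/q[1])
    P=np.array(P); k=np.polyfit(P[:,2],P[:,0],1); return k[0],P[-1].round(1),P[0].round(1)
if __name__=='__main__':
    d3=pickle.load(open('D3.pkl','rb'))[1];d=pickle.load(open('D6.pkl','rb'))[1]
    for i in(d3,d): print(axis(i,277,307,range(256,289)))
E
python3 lean.py
```

```text
Traceback (most recent call last):
  File "lean.py", line 13, in <module>
    for i in(d3,d): print(axis(i,277,307,range(256,289)))
                          ~~~~^^^^^^^^^^^^^^^^^^^^^^^^^^
  File "lean.py", line 8, in axis
    w=np.where(r>14)[0]; u=(w.min()+w.max())/2+u0
                            ~~~~~^^
ValueError: zero-size array to reduction operation minimum which has no identity
```

```bash
sed -i 's/if r.sum()==0/if r.max()<=14/' lean.py; python3 lean.py
```

```text
(np.float64(-0.003938378796757307), array([ 599.9, -248.3,  115. ]), array([ 599.3, -248.3,  189.1]))
(np.float64(0.045214998672928365), array([ 591.5, -248.3,  113.8]), array([ 594.4, -248.3,  189.7]))
```

Call:
move_arm(
  rows="0.01 0 0 0 0.03 0 1;0.01 0 0 0 0.03 0 1;0.01 0 0 0 0.03 0 1;0.01 0 0 0 0.03 0 1;0.01 0 0 0 0.03 0 1;0.01 0 0 0 0.03 0 1",
)

```text
clock: 16.23
eef_pos: [604.5, -247.0, 197.7]
tool_rot: [-3.14, -0.043, -0.0]
force: [-0.1, 0.4, -0.2]
width: 12.7
gripper_force: 59.6
```

```bash
python3 - <<'E'
from lean import *
for _ in range(2):
    d=snap('side');s=read_state();print(s['eef_pos'],s['tool_rot'],axis(d,277,307,range(258,292)))
w=snap('wrist');g=w['img'].astype(int)
for y in range(196,320,12): print(y,g[y,236:278:3].min(1))
E
```

```text
[ 604.46088601 -247.01930488  197.65588691] [-3.13971205e+00 -4.25489085e-02 -1.79445056e-04] (np.float64(-0.0013340373932146218), array([ 599.1, -248.3,  115.2]), array([ 598.8, -248.3,  184.7]))
[ 604.37263972 -247.01681716  197.59130783] [-3.13969073e+00 -4.24385595e-02 -1.44162798e-04] (np.float64(-9.712381568001728e-05), array([ 599.1, -248.3,  115.2]), array([ 598.8, -248.3,  184.7]))
196 [104 103 106 105  90  91  89  90  89  90 106 109 110 109]
208 [108 106 103 109 109 112 137 135 117 105 109 108 109 114]
220 [104 112 110 111 134 134 136 135 136 133 117 107 130 164]
232 [ 85  88  84 117 132 134 132 134 134 136 132 126 126 127]
244 [113  72  52 129 133 135 133 134 132 132 131 108  48 108]
256 [104  43  53 125 131 135 132 131 133 134 129 100  47  64]
268 [ 68  42  83 129 131 129 132 132 132 133 129 123  44  45]
280 [ 69  45 116 129 130 131 131 131 131 132 130 129  73  48]
292 [ 45  59 130 149 166 165 163 165 164 165 160 134 110  47]
304 [ 44 137 166 168 168 168 168 168 168 168 168 169 167  82]
316 [ 57  52 144 155 165 165 167 167 166 165 163 153 111  49]
```

Call:
move_arm(
  rows="0.003 0.003 0 0 0 0 1;0.003 0.003 0 0 0 0 1;0 0.003 0.07 0 0 0 1;-0.003 0.003 0.14 0 0 0 1;-0.006 0.003 0.2 0 0 0 1;-0.008 0.003 0.26 0 0 0 1;-0.008 0.003 0.267 0 0 0 1;-0.008 0.003 0.267 0 0 0 1;-0.008 0.003 0.267 0 0 0 1",
)

```text
clock: 17.13
eef_pos: [605.9, -248.1, 118.3]
tool_rot: [-3.14, -0.044, -0.0]
force: [0.5, 0.9, 0.1]
width: 12.6
gripper_force: 59.6
```

```bash
python3 - <<'E'
from lean import *
s=read_state();print(s['clock'],s['eef_pos'],s['tool_rot'],s['force'],s['width'])
d=snap('side');e=s['eef_pos']
a,b=proj(d,e-[3,0,8]),proj(d,[599,-248,62]);print(a,b)
g=d['img'].astype(int)
for y in range(int(a[1])-4,int(b[1])+14,4): print(y,g[y,276:308].min(1))
E
```

```text
17.1333 [ 605.89391946 -248.10538282  118.33354813] [-3.14013933e+00 -4.38149478e-02 -4.42394159e-04] [0.47103954 0.90808396 0.13418279] 12.60862361667273
[293.48774063 288.55517604] [289.26164714 306.56195305]
284 [114 115 114 114 115 114 114 115 114 115 114 115 119 121 117 125 122  95
  59  54  54  54  53  54  53  56  75 105 119 115 114 115]
288 [115 114 114 115 115 114 115 114 115 114 114 116 124 140 146 143 137 124
  99  96  94  93  96 103 104 106 110 115 116 115 115 115]
292 [114 114 115 114 115 115 115 115 115 114 116 120 132 144 153 154 156 157
 156 142 116  94  90  98 115 115 115 115 114 114 115 115]
296 [ 92  92  92  91  91  91  90  90  90  91  94 112 138 148 153 156 157 158
 152 132  99  90  89  90  92 107 115 115 115 115 115 115]
300 [ 93  92  92  92  92  92  94  93  94  93  98 118 143 151 154 156 156 155
 142 115  92  90  91  91  92  92  94 111 116 115 114 115]
304 [ 93  94  95  94  94  95  96  96  97  96 104 126 146 153 154 156 156 149
 130 102  94  93  92  92  92  90  90  90  95 117 115 115]
308 [ 92  93  94  95  94  95  95  93  90  92  95 101 124 148 154 152 131  97
  90  94  96  95  95  94  95  92  92  92  91  91  99 118]
312 [ 92  92  93  92  92  92  93  93  92  92  92  91  92  93  94  94  95  93
  95  94  94  94  95  94  93  93  93  94  94  97 121 141]
316 [ 91  92  91  91  90  91  90  90  92  92  92  92  92  92  92  92  91  92
  92  92  92  92  92  92  92  92  93  95  94 101 126 142]
```

Call:
move_arm(
  rows="-0.001 0 0.015 0 0 0 1;-0.001 0 0.03 0 0 0 1;-0.002 0 0.04 0 0 0 1;-0.002 0 0.05 0 0 0 1;-0.002 0 0.05 0 0 0 1",
)

```text
clock: 17.6
eef_pos: [605.0, -247.7, 101.8]
tool_rot: [-3.139, -0.042, -0.0]
force: [-0.1, 0.6, 0.5]
width: 12.6
gripper_force: 59.6
```

Forces are near zero, so the body is inside the hole. I'll go down to floor contact.

Call:
move_arm(
  rows="0 0 0.01 0 0 0 1;-0.001 0 0.02 0 0 0 1;-0.001 0 0.025 0 0 0 1;-0.001 0 0.025 0 0 0 1",
)

```text
clock: 17.93
eef_pos: [605.2, -247.7, 94.8]
tool_rot: [-3.14, -0.042, -0.0]
force: [-1.1, 0.7, -0.2]
width: 12.8
gripper_force: 59.7
```

Call:
move_arm(
  rows="0 0 0.006 0 0 0 1;0 0 0.006 0 0 0 -1;0 0 0.006 0 0 0 -1;0 0 0.006 0 0 0 -1;0 0 0.006 0 0 0 -1;0 0 0.006 0 0 0 -1;0.004 0 -0.1 0 0 0 -1;0.009 0 -0.2 0 0 0 -1;0.013 0 -0.3 0 0 0 -1;0.017 0 -0.4 0 0 0 -1;0.017 0 -0.4 0 0 0 -1;0.017 0 -0.4 0 0 0 -1",
)

```text
clock: 18.93
eef_pos: [606.6, -248.6, 217.4]
tool_rot: [-3.141, -0.047, -0.0]
force: [-1.9, -0.2, -0.1]
width: 85.7
gripper_force: 0.0
```

```bash
python3 - <<'E'
from lean import *
s=read_state();print(s['clock'],s['eef_pos'],s['force'],s['width'])
D=pickle.load(open('D0.pkl','rb'))
d=snap('side');w=snap('wrist')
for n,i in(('start',D['side']),('now',d)):
    g=i['img'].astype(int)
    print(n)
    for y in range(270,314,5): print(y,g[y,280:304].min(1))
for a,b in((D['side'],d),): 
    df=cv2.absdiff(a['img'],b['img']).max(2)>40
    print('diff in stand/box region',df[270:383,170:318].sum(), 'samples', df[150:205,175:235].sum())
t=snap('top');df=cv2.absdiff(D['top']['img'],t['img']).max(2)>40
print('top diff: samples',df[110:275,95:180].sum(),'tumbler',df[85:128,190:225].sum(),'phone',df[97:131,265:330].sum(),'spool',df[250:275,290:315].sum(),'tape',df[240:275,195:216].sum())
g=t['img'][130:230,180:285].astype(int); N,l,st,c=cv2.connectedComponentsWithStats((g.max(2)<62).astype(np.uint8))
print([((c[k]+[180,130]).round(1).tolist(),st[k,4]) for k in range(1,N) if st[k,4]>15])
E
```

```text
18.9333 [ 606.60239972 -248.59041401  217.42427479] [-1.91615978 -0.21689597 -0.10143944] 85.71205806315957
start
270 [109 109 110 109 110 109 109 110 111 110 110 110 109 109 110 110 110 110
 110 110 109 109 109 109]
275 [110 110 110 109 110 109 110 121 163 210 217 218 219 220 218 213 179 121
 110 109 110 110 110 110]
280 [111 110 109 110 110 109 110 115 127 138 146 151 158 160 154 144 124 112
 111 109 109 110 110 110]
285 [110 109 110 110 110 110 111 119 134 144 149 152 153 153 147 132 114 110
 110 109 110 109 110 110]
290 [110 109 110 110 110 111 116 129 140 148 151 153 154 151 143 129 130 136
 138 133 114 110 110 110]
295 [129 130 130 130 131 130 130 138 146 150 152 154 153 146 135 129 129 128
 128 128 129 134 128 111]
300 [133 134 134 134 134 132 133 142 149 152 153 154 149 139 130 128 128 128
 130 130 131 131 132 135]
305 [135 136 134 130 119 117 136 146 150 152 154 150 141 127 123 129 132 133
 133 134 134 134 132 131]
310 [134 132 133 134 136 135 134 142 147 148 147 138 127 127 133 134 135 135
 135 136 137 139 139 139]
now
270 [116 116 116 116 116 116 116 115 116 115 115 116 11
[... 398 characters left out ...]
158 157 150 135 119 116 116 116 116
 116 115 116 116 116 116]
295 [ 92  92  93  98 118 143 152 155 158 159 158 146 119  94  92  92  91  92
  93  91  94 113 115 116]
300 [ 94  95  94 100 118 144 153 156 158 159 157 144 118  95  91  91  91  91
  92  93  93  93  95 112]
305 [ 94  96  96  96 115 143 153 156 158 160 156 143 117  95  93  93  93  94
  94  94  95  93  94  93]
310 [ 93  93  93  94  96 104 121 140 151 153 148 128  99  91  93  94  94  95
  96  95  96  97  98  98]
diff in stand/box region 4014 samples 187
top diff: samples 0 tumbler 0 phone 0 spool 418 tape 0
[([193.6, 163.3], np.int32(147)), ([231.1, 160.4], np.int32(45)), ([263.6, 185.2], np.int32(87)), ([220.1, 188.5], np.int32(71))]
```

```bash
python3 - <<'E'
from h import *
import pickle
D0=pickle.load(open('D0.pkl','rb'))['top'];t=pickle.load(open('D5.pkl','rb'))[0]
def ext(i,box,n):
    u0,u1,v0,v1=box;g=i['img'][v0:v1,u0:u1].astype(int);N,l,st,c=cv2.connectedComponentsWithStats((g.max(2)<75).astype(np.uint8))
    k=1+np.argmax(st[1:,4]);v,u=np.where(l==k);return (np.c_[u+u0,v+v0]@n).min(),c[k]+[u0,v0],st[k]
def pred(i,az,tl,n,p=np.array([587,47.5,160]),r=25):
    x=np.array([np.cos(az)*np.cos(tl),np.sin(az)*np.cos(tl),-np.sin(tl)]);y=np.array([-np.sin(az),np.cos(az),0]);z=np.cross(x,y)
    return min(proj(i,p+90*x+r*(np.cos(a)*y+np.sin(a)*z))@n for a in np.linspace(0,6.28,40))
n0=np.array([np.sin(.39),np.cos(.39)]);print('start',ext(D0,(195,225,125,155),n0),[pred(D0,.39,a,n0).round(1) for a in(-.03,.025,.08)])
n=np.array([np.sin(1.12),np.cos(1.12)]);print('now',ext(t,(180,205,145,180),n),[(a,pred(t,1.12,a,n).round(1)) for a in(.4,.45,.5,.54,.57,.6,.65)])
E
```

```text
start (np.float64(203.2326605520097), array([209.88085106, 140.60851064]), array([  5,   8,  22,  18, 235], dtype=int32)) [np.float64(202.7), np.float64(202.7), np.float64(202.9)]
now (np.float64(239.8281749756334), array([193.60869565, 163.51552795]), array([  8,  10,  15,  20, 161], dtype=int32)) [(0.4, np.float64(236.6)), (0.45, np.float64(237.4)), (0.5, np.float64(238.2)), (0.54, np.float64(239.0)), (0.57, np.float64(239.6)), (0.6, np.float64(240.2)), (0.65, np.float64(241.3))]
```

```bash
python3 -c "
from cell import *
print(finish_job())"
```

```text
the job is handed in; nothing more can be done
None
```

I handed the job in: the camera points at the buckle, the stylus pushed the shutter button down, and the stylus stands released in its stand. The hand-in returned no verdict. By my own measurements, the aim is about 1–10 mm off the buckle's middle (22 mm allowed). The stylus leans about 0.06 rad (0.15 allowed).

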